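# Clear the art table: brushes, markers, scrap

### The job

Clear up the art table: lay all the whole brushes in the long wooden brush tray, put the capped markers in the upper drawer of the desk unit, and throw any brush with a snapped handle and any marker that has lost its cap into the grey scrap tub. Leave the drawer fully shut, and leave the spoon and the roll of tape where they are.

Things in the scene. Friction and masses are not known exactly. Their poses are not given: they have to be found in the camera images.
- brush_a: whole flat paint brush lying flat, 155 mm long: 93 mm wooden handle (12 mm wide at the ferrule, 9 mm at its end, 10 mm thick), 28 mm metal ferrule (22 mm wide, 11 mm thick), 34 mm of bristles (24 mm wide). About 35 g. Origin: middle of its length, on the underside (on the handle, 15 mm from the ferrule); x along it towards the bristles, z up. One of up to three (None if absent)
- brush_b: whole flat paint brush lying flat, 155 mm long: 93 mm wooden handle (12 mm wide at the ferrule, 9 mm at its end, 10 mm thick), 28 mm metal ferrule (22 mm wide, 11 mm thick), 34 mm of bristles (24 mm wide). About 35 g. Origin: middle of its length, on the underside (on the handle, 15 mm from the ferrule); x along it towards the bristles, z up. One of up to three (None if absent)
- brush_c: whole flat paint brush lying flat, 155 mm long: 93 mm wooden handle (12 mm wide at the ferrule, 9 mm at its end, 10 mm thick), 28 mm metal ferrule (22 mm wide, 11 mm thick), 34 mm of bristles (24 mm wide). About 35 g. Origin: middle of its length, on the underside (on the handle, 15 mm from the ferrule); x along it towards the bristles, z up. One of up to three (None if absent)
- marker_a: marker pen with its cap on, 130 mm long: square barrel with rounded edges, 22 mm wide and thick, and a black cap 45 mm long, 24 mm wide at the +x end. About 45 g. Origin: middle of its length, on the underside (on the barrel); x along the pen towards the cap, z up. One of up to three (None if absent)
- marker_b: marker pen with its cap on, 130 mm long: square barrel with rounded edges, 22 mm wide and thick, and a black cap 45 mm long, 24 mm wide at the +x end. About 45 g. Origin: middle of its length, on the underside (on the barrel); x along the pen towards the cap, z up. One of up to three (None if absent)
- marker_c: marker pen with its cap on, 130 mm long: square barrel with rounded edges, 22 mm wide and thick, and a black cap 45 mm long, 24 mm wide at the +x end. About 45 g. Origin: middle of its length, on the underside (on the barrel); x along the pen towards the cap, z up. One of up to three (None if absent)
- snapped_a: paint brush whose handle has snapped off, 95 mm long in all: a 33 mm splintered stump of handle, the 28 mm ferrule (22 mm wide, 11 mm thick) and 34 mm of bristles. About 28 g. Origin: middle of its length, on the underside, which lies under the ferrule; x towards the bristles, z up. None if absent
- snapped_b: paint brush whose handle has snapped off, 95 mm long in all: a 33 mm splintered stump of handle, the 28 mm ferrule (22 mm wide, 11 mm thick) and 34 mm of bristles. About 28 g. Origin: middle of its length, on the underside, which lies under the ferrule; x towards the bristles, z up. None if absent
- capless: marker that has lost its cap, dried out, 110 mm long: the same square barrel (85 mm long, 22 mm wide and thick), then a bare 13 mm neck and a thin nib at the +x end. About 35 g. Origin: middle of its length, on the underside (on the barrel, which reaches from x = -55 to +30 mm); x towards the nib, z up. None if absent
- brush_tray_in (a point): the brush tray: long shallow open wooden tray that stays put, 110 mm (x) by 200 mm (y) outside, 45 mm high, walls and floor 5 mm. This point is the centre of its inner floor, 5 mm above the table; x across the tray, y along it, z up
- scrap_tub_in (a point): the scrap tub: squarer open grey plastic box that stays put, 120 mm (x) by 170 mm (y) outside, 50 mm high, walls and floor 5 mm. This point is the centre of its inner floor, 5 mm above the table; x across, y along its longer side, z up
- unit_drawer0 (a joint): pull-out in m of the upper drawer of the white two-drawer desk unit: 0 = fully home, 0.19 = end stop. Slides out of the unit's front with light friction (about 1 N), stays where left. The unit is fixed, 270 mm deep, 240 mm wide, 170 mm high, flat-topped; low things (up to 55 mm) lie on the rear half of its top
- unit_drawer0_handle (a point): middle of the upper drawer's handle: level steel bar, 11 mm thick, 120 mm long along y, on two posts, its axis 35 mm in front of the drawer's face and 38 mm below the unit's top; moves with the drawer. -x points out of the unit (the way the drawer opens), z up. The drawer's front panel is 15 mm thick, its top edge 25 mm above the bar's axis
- drawer_in (a point): centre of the upper drawer's inner floor, 95 mm above the table; moves with the drawer. Inside it is 225 mm (x) by 198 mm (y) and 53 mm deep; x towards the back of the unit, z up. With the drawer out by d mm, its floor is uncovered from x = -113 to d - 118 mm. The handle bar is at x = -169 mm
- spoon: bystander, loose: steel spoon, 150 mm long, lying among the tools along its own x axis, origin near mid-length. Origin: underside
- tape: bystander, loose: roll of masking tape lying flat, 72 mm across, 24 mm high. Origin: underside
There are look-alikes about, which are no part of the job. What is shaped like the marker_a but orange or purple is not meant.

How it is judged:
On the way, in this order (a step that is already met when the one before it is completed fails the run):
1. the upper drawer is pulled open (value of joint unit_drawer0 above 0.06 m), for 0.1 s.
2. every capped marker lies in the drawer (x of marker_a in the frame of drawer_in between -0.113 and 0.113 m and y of marker_a in the frame of drawer_in between -0.1 and 0.1 m and z of marker_a in the frame of drawer_in between -0.01 and 0.04 m and x of marker_b in the frame of drawer_in between -0.113 and 0.113 m and y of marker_b in the frame of drawer_in between -0.1 and 0.1 m and z of marker_b in the frame of drawer_in between -0.01 and 0.04 m and x of marker_c in the frame of drawer_in between -0.113 and 0.113 m and y of marker_c in the frame of drawer_in between -0.1 and 0.1 m and z of marker_c in the frame of drawer_in between -0.01 and 0.04 m and value of joint unit_drawer0 above 0.03 m), for 0.2 s.
3. the drawer is shut on the markers (x of marker_a in the frame of drawer_in between -0.113 and 0.113 m and y of marker_a in the frame of drawer_in between -0.1 and 0.1 m and z of marker_a in the frame of drawer_in between -0.01 and 0.04 m and x of marker_b in the frame of drawer_in between -0.113 and 0.113 m and y of marker_b in the frame of drawer_in between -0.1 and 0.1 m and z of marker_b in the frame of drawer_in between -0.01 and 0.04 m and x of marker_c in the frame of drawer_in between -0.113 and 0.113 m and y of marker_c in the frame of drawer_in between -0.1 and 0.1 m and z of marker_c in the frame of drawer_in between -0.01 and 0.04 m and value of joint unit_drawer0 below 0.008 m), for 0.2 s.
At the end, for the whole second after the job is handed in: Whole brushes at rest in the tray (middle within 30 mm of its centre lengthwise, under 32 mm above its floor), capped markers in the drawer, snapped brushes and capless marker at rest in the tub (under 42 mm above its floor), drawer shut to within 8 mm; absent items do not count (all of step 3 and x of brush_a in the frame of brush_tray_in between -0.05 and 0.05 m and y of brush_a in the frame of brush_tray_in between -0.03 and 0.03 m and z of brush_a in the frame of brush_tray_in between -0.01 and 0.032 m and linear speed of each of brush_a, brush_b, brush_c, snapped_a, snapped_b, capless below 0.05 m/s and x of brush_b in the frame of brush_tray_in between -0.05 and 0.05 m and y of brush_b in the frame of brush_tray_in between -0.03 and 0.03 m and z of brush_b in the frame of brush_tray_in between -0.01 and 0.032 m and x of brush_c in the frame of brush_tray_in between -0.05 and 0.05 m and y of brush_c in the frame of brush_tray_in between -0.03 and 0.03 m and z of brush_c in the frame of brush_tray_in between -0.01 and 0.032 m and x of snapped_a in the frame of scrap_tub_in between -0.055 and 0.055 m and y of snapped_a in the frame of scrap_tub_in between -0.08 and 0.08 m and z of snapped_a in the frame of scrap_tub_in between -0.01 and 0.042 m and x of snapped_b in the frame of scrap_tub_in between -0.055 and 0.055 m and y of snapped_b in the frame of scrap_tub_in between -0.08 and 0.08 m and z of snapped_b in the frame of scrap_tub_in between -0.01 and 0.042 m and x of capless in the frame of scrap_tub_in between -0.055 and 0.055 m and y of capless in the frame of scrap_tub_in between -0.08 and 0.08 m and z of capless in the frame of scrap_tub_in between -0.01 and 0.042 m); the robot touches nothing.
It fails at once if the spoon or the roll of tape is moved by more than 40 mm (distance of any of spoon, tape from where it was at the start of the episode above 0.04 m).
Of brush_a, brush_b, brush_c only 2 to 3 are there at a start; the rules pass over those that are not, and their reading is None.
Of marker_a, marker_b, marker_c only 2 to 3 are there at a start; the rules pass over those that are not, and their reading is None.
Of snapped_a, snapped_b, capless only 2 to 3 are there at a start; the rules pass over those that are not, and their reading is None.
At some moment in a run one of brush_a, brush_b, brush_c, marker_a, marker_b, marker_c, snapped_a, snapped_b, capless may be knocked a few centimetres aside while the robot is not near it.
Once in a run the grip may slacken for a moment while it holds something.
It also fails if it takes over 210 s, if anything falls off the work surface, if the arm or the gripper's body presses on something with over 40 N, if the wrist force passes 120 N, or if a joint passes its speed limit or range.

### The arm

A 6-joint arm with a two-finger parallel gripper is mounted at the origin on the work surface. World frame = base frame: x ahead of the robot, y to its left, z up, the work surface at z = 0. Lengths are in m, angles in rad, forces in N, time in s.
With the tool pointing down it reaches from about 0.425 to 0.95 m from the base axis. Payload 3.5 kg.
Tool frame: the origin (TCP) lies on the centre line of the jaws, within the pads' length; the fingertips stand 19 mm ahead of it and the grasp point (between the pads) is the TCP; z points along the fingers, y is the line along which they close (so a half turn about z gives the same grasp; the last joint's range is limited). The gripper opens to 85 mm and grips with 20 to 120 N. Pads are 22 mm wide; open, the fingers measure 114 mm over their backs; the gripper's body (76 mm by 85 mm) begins 54 mm behind the grasp point. The pads swing forward as they close: fully open they stand 13 mm farther back than shut.
Start: joints at [-1.39, 0.286, 1.577, -0, 1.279, -0.15], TCP at [0.219, -0.638, 0.25] pointing down, gripper open.
Joint ranges: [-2.77, 2.77], [-0.9, 2.22], [0.21, 2.48], [-1.53, 4.67], [0.24, 2.81], [-2.84, 2.84]. Speed limits (rad/s): [2.79, 2.79, 3.14, 3.14, 3.14, 3.14].

### API

Orientations are given as a unit quaternion [x, y, z, w].
In Python, from plant import ctrl, imaging gives the robot as it stands. The module is installed in compiled form; this text tells all that it offers.
- The arm moves only by the shell command python3 -m handwheel 'ROWS' [OPENING] [FORCE]. ROWS is JSON, one flat list of numbers, 6 for each row, row after row: the shift along the world's x, y, z in units of 150 mm (1.0 is 150 mm), then the turn, a rotation vector about the world's x, y, z in units of 90 degrees (1.0 is 90 degrees). In form: [tx, ty, tz, rx, ry, rz, tx, ty, tz, rx, ry, rz, ...]. A call has 1 to 5 rows; each row shifts and turns the commanded pose from where the row before left it; what a row does not reach is not made up. A row lasts 1/12 s, in which the tool goes at most 41.7 mm and 7.16 degrees, less where a joint would pass 70% of its speed; a pose out of reach is approached as far as the arm can. A call with a number of a shift or a turn outside -1 to 1 is refused whole. A call with a gripper value outside its range is refused whole. OPENING is the opening, from 0 (shut) to 1 (fully open), set as the call begins (- or left out, the last holds). The fingers move at their own pace and stop on an object; FORCE is the grip in N (left out, the last holds). Time passes only in rows, so rows that do not move let the fingers close. It gives the time, the measured TCP pose, the force, the opening and the grip force at its end, in the units of the state.
- ctrl.get_state(): the state, without advancing time (a new reading comes with each control period).
- imaging.read_camera(name): name is "scene" or "top" or "wrist"; returns (picture, depth): 400x640x3 uint8, blue, green, red; 400x640 float32, m along the optical axis (not along the pixel's ray), 0 where there is no reading.
- imaging.get_calibration(name): a dict with "fovy" (degrees; the focal length in pixels is half the picture's height over the tangent of half this angle, whatever the lens; pixels are square), "cx", "cy" (the principal point, pixels), "R" (3x3) and "t" (3): a world point X has camera coordinates R X + t. Camera axes: x right, y down, z forward; pixel columns grow to the right and rows downward; lengths in m; the calibration is good to about 2 mm. A picture is of the moment at which its call begins: read the wrist's pose just before it. get_calibration takes no time and is no camera call; for the wrist camera it gives the pose at the moment of the call.
- ctrl.sign_off(): hands the job in; it is judged then, once.
The state is a dict: "time": time; "qpos": joint angles; "dq": joint speeds; "joint_efforts": joint torques, N m; "eef_pos": TCP position; "tcp_rot": TCP orientation; "contact_force": force on the tool from outside, world axes, zero at the start; "wrist_torque": the same for the moment, N m; "opening": opening from 0.0 (shut) to 1.0 (fully open); "finger_force": force on a finger pad.
Only numpy, scipy, OpenCV 4.12 (cv2) and the standard library are available. Lean on these libraries where they do the work, as an engineer would, in place of code of your own. Each camera call takes 0.05 s, during which the arm holds its last target. There are 200 camera calls.

## Working session

There is one attempt and no reset: what is moved stays moved. The work goes in short steps, Python scripts to look and compute and a shell command to move; the robot and the scene stay as the last step left them, time stands still between calls to the robot, and variables do not carry over. Pictures are saved under pics/ and viewed, at most 14 in all, crops included, and the job is handed in when it is done.

```bash
mkdir -p pics
cat > h.py <<'E'
import numpy as np, cv2
from plant import ctrl, imaging
def K(n):
    c=imaging.get_calibration(n); return c, 200/np.tan(np.radians(c['fovy'])/2)
def shot(n,f=None):
    c,fl=K(n); p,d=imaging.read_camera(n)
    if f: cv2.imwrite(f'pics/{f}.png',p); np.savez(f'pics/{f}.npz',p=p,d=d,R=c['R'],t=c['t'],f=fl,cx=c['cx'],cy=c['cy'])
    return p,d
def cloud(f):
    z=np.load(f'pics/{f}.npz'); d=z['d']; v,u=np.mgrid[:400,:640]
    P=np.stack([(u-z['cx'])/z['f']*d,(v-z['cy'])/z['f']*d,d],-1)
    return (P-z['t'])@z['R'], d>0, z['p']
def st():
    s=ctrl.get_state(); print({k:np.round(s[k],3).tolist() for k in('time','eef_pos','tcp_rot','qpos','opening')})
E
python3 - <<'E'
from h import *
st()
for n in('scene','top'):
    shot(n,n+'0'); P,ok,p=cloud(n+'0'); c,f=K(n); print(n,c,f)
    for v in range(50,400,100): print([np.round(P[v,u],3).tolist() for u in range(40,640,140)])
E
```

```text
{'time': 0.0, 'eef_pos': [0.219, -0.638, 0.249], 'tcp_rot': [0.986, 0.165, -0.0, -0.001], 'qpos': [-1.39, 0.287, 1.578, 0.0, 1.279, -0.15], 'opening': 0.998}
scene {'fovy': 55.15513118162657, 'cx': 318.38097789047436, 'cy': 204.938337638143, 'R': array([[-0.131763  ,  0.99115263,  0.01596776],
       [ 0.80966242,  0.11690145, -0.57513547],
       [-0.57191369, -0.06285308, -0.81790233]]), 't': array([ 0.03290001, -0.32663319,  1.36524733])} 382.92983093839445
[[-0.532, -1.543, -0.246], [-1.115, -1.099, -0.573], [0.232, -0.005, 0.397], [-1.424, 0.76, -0.583], [-0.931, 1.321, -0.212]]
[[-0.281, -1.706, -0.749], [0.249, -0.456, 0.002], [0.182, -0.004, 0.002], [0.118, 0.454, 0.006], [-0.772, 1.598, -0.751]]
[[0.657, -0.702, 0.004], [0.686, -0.254, 0.173], [0.562, 0.045, 0.023], [0.495, 0.426, -0.0], [0.522, 0.717, 0.125]]
[[0.9, -0.563, 0.0], [0.863, -0.231, 0.037], [0.812, 0.079, 0.001], [0.771, 0.4, 0.014], [0.722, 0.734, 0.001]]
top {'fovy': 49.287275054844535, 'cx': 327.40818550309325, 'cy': 199.03397251204575, 'R': array([[-0.00162854, -0.999779  , -0.02095964],
       [-0.99675411,  0.00330994, -0.08043809],
       [ 0.08048969,  0.02076061, -0.99653921]]), 't': array([0.05653155, 0.50859217, 1.30407227])} 435.96033504572233
[[1.324, 1.51, -0.744], [1.317, 0.803, -0.744], [1.312, 0.107, -0.75], [1.305, -0.582, -0.751], [1.3, -1.266, -0.758]]
[[0.817, 1.485, -0.746], [0.664, 0.514, 0.013], [0.664, 0.079, -0.0], [0.629, -0.308, 0.167], [0.658, -0.779, 0.006]]
[[0.328, 1.462, -0.75], [0.354, 0.511, -0.002], [0.354, 0.079, -0.002], [0.354, -0.346, 0.003], [0.353, -0.767, 0.001]]
[[-0.143, 1.437, -0.749], [0.054, 0.502, 0.001], [0.126, 0.068, 0.275], [0.058, -0.339, 0.002], [0.213, -0.402, 0.603]]
```

View pics/top0.png

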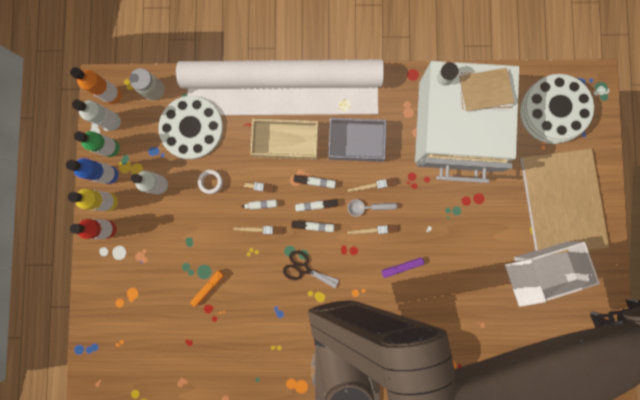

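View pics/scene0.png

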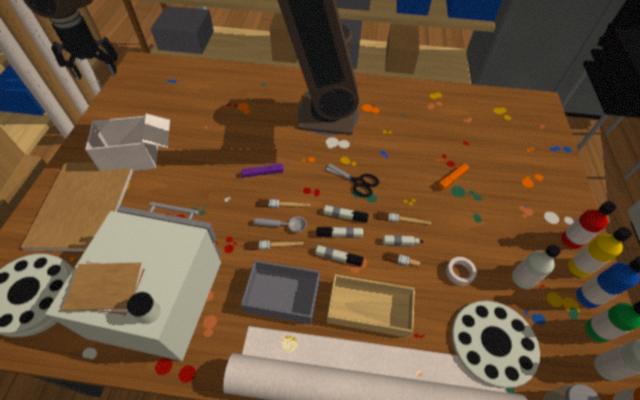

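Eight tools sit in a cluster around (230–430, 175–235) in the top view, with the tray at (284,138), the tub at (357,139) and the handle at (465,175). I'll segment the tools by height and view an enlarged crop.

Run:
```python
from h import *
P,ok,p=cloud('top0')
Z=P[...,2]
reg=np.zeros(Z.shape,bool); reg[165:245,190:440]=1
m=((Z>0.0055)&(Z<0.06)&reg&ok).astype(np.uint8)
n,l,s,c=cv2.connectedComponentsWithStats(m,connectivity=8)
for i in range(1,n):
    if s[i,4]<25: continue
    q=P[l==i]; xy=q[:,:2]; r=cv2.minAreaRect((xy*1000).astype(np.float32)); 
    _,_,V=np.linalg.svd(xy-xy.mean(0),full_matrices=False); a=V[0]
    e=(xy-xy.mean(0))@a; mid=xy.mean(0)+a*(e.max()+e.min())/2
    print(i,np.round(c[i]),'mid',mid.round(3),'len',round(np.ptp(e),3),'ang',np.degrees(np.arctan2(a[1],a[0])).round(1),'z95',np.percentile(q[:,2],90).round(3),s[i,4])
a=cv2.resize(p[165:245,225:440],None,fx=3.7,fy=3.7,interpolation=cv2.INTER_CUBIC)
b=cv2.resize(p[105:190,225:530],(796,222),interpolation=cv2.INTER_CUBIC)
cv2.imwrite('pics/c1.png',np.vstack([cv2.resize(a,(796,296)),b]))
# unit/tray edges
for (u,v) in [(252,120),(318,121),(317,157),(251,156),(330,121),(385,122),(385,158),(330,159),(442,178),(488,179),(430,62),(518,66),(513,163),(418,160),(465,178),(465,163)]:
    print((u,v),P[v-1:v+2,u-1:u+2].reshape(-1,3)[[0,4,8]].round(3).tolist())
for nm,(x0,x1,y0,y1) in {'tray':(250,318,119,158),'tub':(328,387,119,160)}.items():
    q=P[y0-4:y1+5,x0-4:x1+5].reshape(-1,3); q=q[(q[:,2]>.038)&(q[:,2]<.06)]; print(nm,q.min(0).round(3),q.max(0).round(3), len(q))
q=P[165:190,430:500].reshape(-1,3); q=q[(q[:,2]>.115)&(q[:,2]<.145)]; print('handle',q.min(0).round(3),q.max(0).round(3),np.median(q,0).round(3))
```

```text
30 [210. 182.] mid [0.564 0.418] len 0.076 ang -115.8 z95 0.026 271
53 [314. 181.] mid [0.562 0.094] len 0.133 ang -98.7 z95 0.027 328
73 [378. 184.] mid [ 0.551 -0.082] len 0.153 ang -79.2 z95 0.014 242
95 [261. 187.] mid [0.548 0.265] len 0.094 ang 81.7 z95 0.014 177
165 [317. 205.] mid [0.49  0.089] len 0.129 ang 97.1 z95 0.027 325
171 [261. 205.] mid [0.491 0.265] len 0.11 ang 94.8 z95 0.025 235
175 [370. 207.] mid [ 0.485 -0.08 ] len 0.146 ang -87.8 z95 0.02 320
246 [312. 226.] mid [0.426 0.103] len 0.132 ang -95.6 z95 0.026 323
263 [378. 230.] mid [ 0.414 -0.083] len 0.153 ang -85.1 z95 0.014 248
268 [264. 230.] mid [0.416 0.267] len 0.152 ang -92.2 z95 0.014 248
(252, 120) [[0.764, 0.296, 0.001], [0.749, 0.284, 0.045], [0.744, 0.28, 0.05]]
(318, 121) [[0.76, 0.088, -0.002], [0.756, 0.085, 0.0], [0.752, 0.082, 0.002]]
(317, 157) [[0.638, 0.089, 0.041], [0.642, 0.088, 0.001], [0.639, 0.085, -0.001]]
(251, 156) [[0.65, 0.298, -0.001], [0.647, 0.295, -0.004], [0.643, 0.291, 0.001]]
(330, 121) [[0.759, 0.05, -0.0], [0.744, 0.047, 0.046], [0.74, 0.043, 0.047]]
(385, 122) [[0.741, -0
[... 358 characters left out ...]
439, -0.002], [0.567, -0.44, 0.003]]
(430, 62) [[0.946, -0.265, -0.0], [0.943, -0.269, -0.0], [0.873, -0.234, 0.167]]
(518, 66) [[0.93, -0.54, 0.0], [0.926, -0.542, 0.002], [0.923, -0.545, 0.002]]
(513, 163) [[0.624, -0.516, -0.006], [0.62, -0.516, 0.0], [0.617, -0.519, 0.0]]
(418, 160) [[0.627, -0.215, 0.039], [0.622, -0.215, 0.053], [0.618, -0.218, 0.056]]
(465, 178) [[0.577, -0.365, 0.0], [0.557, -0.329, 0.132], [0.553, -0.33, 0.139]]
(465, 163) [[0.598, -0.32, 0.159], [0.596, -0.324, 0.154], [0.592, -0.325, 0.158]]
tray [0.633 0.086 0.038] [0.753 0.287 0.051] 383
tub [ 0.625 -0.119  0.038] [0.754 0.05  0.057] 394
handle [ 0.545 -0.428  0.115] [ 0.595 -0.235  0.145] [ 0.56  -0.329  0.136]
```

View pics/c1.png

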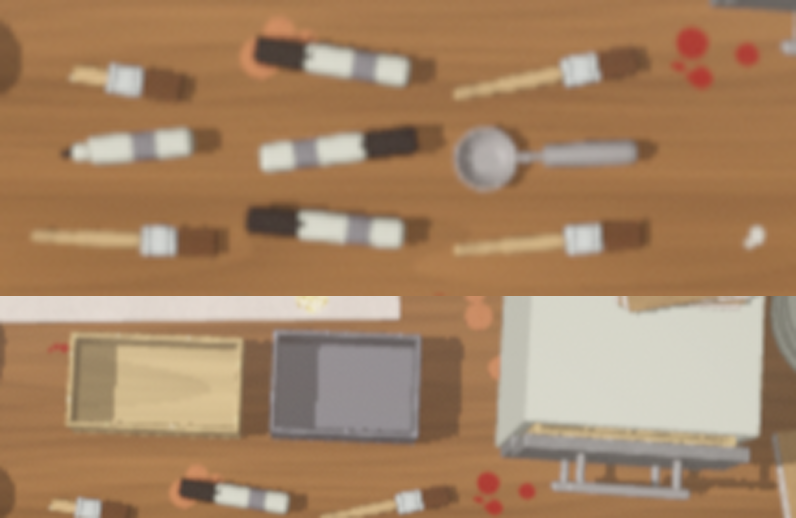

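The crop shows:
- **Markers:** three capped, with midpoints near (314,181), (317,205) and (312,226).
- **Brushes:** three whole, at (378,184), (378,230) and (264,230).
- **Scrap:** one snapped brush at (261,187) and a capless marker at (261,205).
- **Bystander:** the spoon, at (370,207).

Sizes and heights match the brief. Next I'll fit the handle and the containers.

```bash
cat >> h.py <<'E'
def find(tag, reg=(165,245,190,440)):
    shot('top',tag); P,ok,p=cloud(tag); Z=P[...,2]
    m=np.zeros(Z.shape,np.uint8); a,b,c,d=reg
    m[a:b,c:d]=((Z>.0055)&(Z<.06)&ok)[a:b,c:d]
    n,l,s,_=cv2.connectedComponentsWithStats(m,connectivity=8)
    for i in range(1,n):
        if s[i,4]<60: continue
        q=P[l==i]; xy=q[:,:2]; mu=np.median(xy,0); V=np.linalg.svd(xy-xy.mean(0),full_matrices=False)[2][0]
        V=V*np.sign(V[1]); e=(xy-mu)@V; mid=mu+V*(e.max()+e.min())/2
        print('mid',mid.round(3),'len',round(float(np.ptp(e)),3),'toolyaw',round(float(np.degrees(np.arctan2(V[1],V[0]))-90),1),'z',np.percentile(q[:,2],90).round(3))
E
python3 - <<'E'
from h import *
for f in('top0','scene0'):
    P,ok,p=cloud(f); q=P[ok]
    b=q[(q[:,0]>.53)&(q[:,0]<.573)&(q[:,1]>-.42)&(q[:,1]<-.23)&(q[:,2]>.12)&(q[:,2]<.145)]
    if len(b)>5:
        k=np.polyfit(b[:,1],b[:,0],1); print(f,'bar',len(b),b.mean(0).round(3),b.min(0).round(3),b.max(0).round(3),'dx/dy',k.round(3))
    t=q[(q[:,0]>.5)&(q[:,0]<1)&(q[:,1]>-.55)&(q[:,1]<-.15)&(q[:,2]>.160)&(q[:,2]<.176)]
    print('unit top',cv2.minAreaRect((t[:,:2]*1000).astype(np.float32)),t.mean(0).round(3))
    for nm,y0,y1,h in(('tray',.07,.31,.045),('tub',-.14,.066,.05)):
        w=q[(q[:,0]>.6)&(q[:,0]<.78)&(q[:,1]>y0)&(q[:,1]<y1)&(abs(q[:,2]-h)<.006)]
        print(nm,cv2.minAreaRect((w[:,:2]*1000).astype(np.float32)))
E
```

```text
top0 bar 217 [ 0.554 -0.331  0.137] [ 0.545 -0.393  0.128] [ 0.573 -0.265  0.144] dx/dy [0.041 0.568]
unit top ((728.130126953125, -342.470458984375), (242.04661560058594, 283.47998046875), 85.77819061279297) [ 0.713 -0.334  0.17 ]
tray ((692.6585693359375, 186.53424072265625), (200.3875274658203, 111.67283630371094), 87.37052917480469)
tub ((688.8174438476562, -34.67449951171875), (169.73770141601562, 121.22915649414062), 87.644287109375)
scene0 bar 242 [ 0.557 -0.329  0.138] [ 0.547 -0.392  0.13 ] [ 0.573 -0.263  0.142] dx/dy [0.048 0.573]
unit top ((729.90087890625, -341.15887451171875), (243.08187866210938, 279.5235595703125), 85.8372802734375) [ 0.733 -0.327  0.171]
tray ((694.208740234375, 187.7105712890625), (200.35447692871094, 111.9019775390625), 87.42298126220703)
tub ((690.1856079101562, -33.75910186767578), (170.52645874023438, 121.5595932006836), 87.36386108398438)
```

```bash
R='python3 -m handwheel'
$R '[0.15,0.137,0,0,0,0.05,0.15,0.137,0,0,0,0.05,0.15,0.137,0,0,0,0.05,0.15,0.137,0,0,0,0.05,0.15,0.137,0,0,0,0.05]' 0.4 40
$R '[0.15,0.137,0,0,0,0.05,0.15,0.137,0,0,0,0.05,0.15,0.137,0,0,0,0.05,0.15,0.137,0,0,0,0.05,0.15,0.137,0,0,0,0.05]'
$R '[0.15,0.137,0,0,0,0.05,0.15,0.137,0,0,0,0.05,0.15,0.137,0,0,0,0.05,0.15,0.137,0,0,0,0.05,0.15,0.137,0,0,0,0.05]'
python3 -c "
from h import *
st(); shot('wrist','w0'); shot('top','t1'); shot('scene','s1')"
```

```text
time: 0.52
eef_pos: [0.3324, -0.5343, 0.2496]
tcp_rot: [0.935, 0.356, 0.0, -0.001]
contact_force: [0.3, 0.9, 0.3]
opening: 0.4
finger_force: 0.0
time: 0.93
eef_pos: [0.445, -0.4314, 0.2497]
tcp_rot: [0.847, 0.531, -0.0, -0.001]
contact_force: [0.3, -0.6, -0.2]
opening: 0.396
finger_force: 0.0
time: 1.35
eef_pos: [0.5575, -0.3287, 0.2497]
tcp_rot: [0.727, 0.686, -0.0, -0.001]
contact_force: [0.3, -0.2, 0.1]
opening: 0.398
finger_force: 0.0
{'time': 1.35, 'eef_pos': [0.557, -0.329, 0.25], 'tcp_rot': [0.727, 0.686, -0.0, -0.001], 'qpos': [-0.689, 0.227, 1.649, -0.0, 1.266, -0.631], 'opening': 0.398}
```

View pics/w0.png

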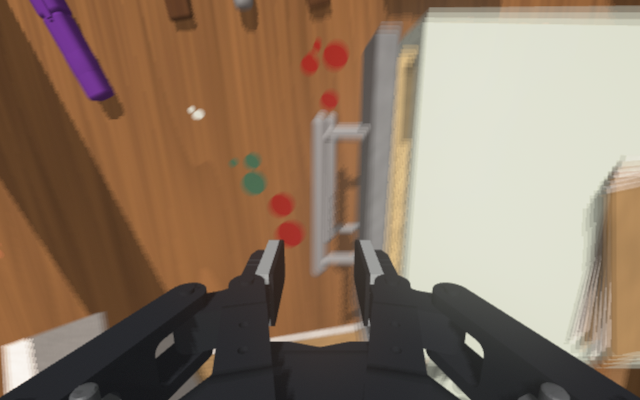

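The wrist picture shows the bar between the fingers, at (322,195). I'll check it with the wrist depth.

Run:
```python
from h import *
P,ok,p=cloud('w0')
for v in range(130,260,25):
    r=P[v,300:400]; s=r[(r[:,2]>.12)&(r[:,2]<.15)&(r[:,0]<.6)]
    print(v,len(s),s.mean(0).round(3) if len(s) else'', s[:,0].min().round(3),s[:,0].max().round(3))
q=P[60:230,370:395].reshape(-1,3); q=q[(q[:,2]>.145)&(q[:,2]<.165)]; print('panel x',q.min(0).round(3),q.max(0).round(3),np.median(q,0).round(3))
```

```text
130 21 [ 0.568 -0.274  0.136] 0.553 0.594
155 19 [ 0.566 -0.292  0.136] 0.552 0.592
180 19 [ 0.565 -0.311  0.136] 0.551 0.591
205 19 [ 0.564 -0.331  0.137] 0.549 0.589
230 19 [ 0.564 -0.351  0.137] 0.548 0.588
255 14 [ 0.551 -0.373  0.136] 0.546 0.556
panel x [ 0.593 -0.349  0.146] [ 0.612 -0.23   0.16 ] [ 0.602 -0.282  0.157]
```

```bash
R='python3 -m handwheel'
$R '[-0.035,0,-0.2,0,0,0,0,0,-0.2,0,0,0,0,0,-0.2,0,0,0,0,0,-0.173,0,0,0,0,0,0,0,0,0]' 0.33
$R '[0,0,0,0,0,0,0,0,0,0,0,0,0,0,0,0,0,0,0,0,0,0,0,0,0,0,0,0,0,0]' 0 40
$R '[-0.08,0.006,0,0,0,0,-0.15,0.011,0,0,0,0,-0.15,0.011,0,0,0,0,-0.15,0.011,0,0,0,0,-0.15,0.011,0,0,0,0]'
$R '[-0.15,0.011,0,0,0,0,-0.15,0.011,0,0,0,0,-0.1,0.007,0,0,0,0,-0.05,0.004,0,0,0,0,0,0,0,0,0,0]'
$R '[0,0,0,0,0,0,0,0,0,0,0,0,0,0,0,0,0,0,0,0,0,0,0,0]' 0.33
$R '[0,0,0.2,0,0,0,0,0,0.2,0,0,0,0,0,0.2,0,0,0,0,0,0.2,0,0,0,0,0,0,0,0,0]'
python3 -c "
from h import *
st(); shot('wrist','w1')
P,ok,p=cloud('w1'); q=P[ok]; b=q[(q[:,2]>.125)&(q[:,2]<.142)&(q[:,0]>.33)&(q[:,0]<.397)&(q[:,1]>-.38)&(q[:,1]<-.25)]; print(len(b),b.min(0),b.max(0),b.mean(0))"
```

```text
time: 1.92
eef_pos: [0.5513, -0.3313, 0.1334]
tcp_rot: [0.73, 0.684, 0.0, 0.001]
contact_force: [-0.8, -0.1, -0.1]
opening: 0.33
finger_force: 0.0
time: 2.33
eef_pos: [0.5509, -0.3311, 0.1343]
tcp_rot: [0.729, 0.685, -0.001, 0.0]
contact_force: [-1.5, -4.5, -1.2]
opening: 0.108
finger_force: 38.9
time: 2.75
eef_pos: [0.449, -0.3237, 0.1343]
tcp_rot: [0.729, 0.685, -0.0, 0.002]
contact_force: [0.6, -5.9, -3.4]
opening: 0.111
finger_force: 40.1
time: 3.17
eef_pos: [0.3803, -0.3188, 0.1343]
tcp_rot: [0.729, 0.685, -0.001, 0.001]
contact_force: [-1.4, -6.2, -4.4]
opening: 0.106
finger_force: 40.0
time: 3.5
eef_pos: [0.3823, -0.3173, 0.1345]
tcp_rot: [0.728, 0.685, 0.0, -0.0]
contact_force: [0.1, 0.9, 0.4]
opening: 0.329
finger_force: 0.2
time: 3.92
eef_pos: [0.3845, -0.3199, 0.262]
tcp_rot: [0.728, 0.685, -0.0, 0.006]
contact_force: [0.1, -0.5, 1.2]
opening: 0.332
finger_force: 0.0
{'time': 3.917, 'eef_pos': [0.385, -0.32, 0.262], 'tcp_rot': [0.728, 0.685, -0.0, 0.006], 'qpos': [-0.897, -0.123, 1.991, 0.0, 1.26, -0.836], 'opening': 0.332}
2192 [ 0.37332849 -0.37981918  0.13025617] [ 0.39696532 -0.25181384  0.13937421] [ 0.38384826 -0.31352686  0.13635818]
```

View pics/w1.png

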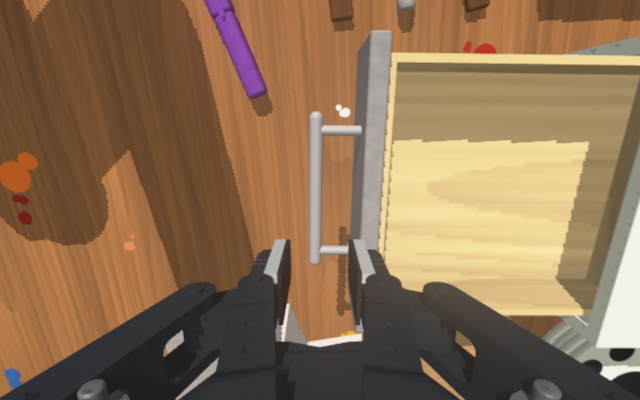

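```bash
R='python3 -m handwheel'
$R '[0.1,0.24,0,0,0,0,0.1,0.24,0,0,0,0,0.1,0.24,0,0,0,0,0.1,0.24,0,0,0,0,0.1,0.24,0,0,0,0]' 0.55 40
$R '[0.1,0.24,0,0,0,0,0.1,0.24,0,0,0,0,0.1,0.24,0,0,0,-0.02,0.1,0.24,0,0,0,-0.02,0.1,0.24,0,0,0,-0.02]'
$R '[0.09,0.18,0,0,0,0,0.09,0.18,0,0,0,0,0,0,-0.2,0,0,0,0,0,-0.2,0,0,0,0,0,-0.2,0,0,0]'
python3 -c "
from h import *
st(); find('t2'); shot('wrist','w2')
P,ok,p=cloud('w2'); q=P[ok]; b=q[(q[:,2]>.016)&(q[:,2]<.03)&(abs(q[:,0]-.562)<.03)&(abs(q[:,1]-.094)<.08)]; print(len(b),b.min(0),b.max(0),b.mean(0)); print(np.polyfit(b[:,1],b[:,0],1))"
```

```text
time: 4.38
eef_pos: [0.4568, -0.1354, 0.2529]
tcp_rot: [0.729, 0.685, -0.0, -0.001]
contact_force: [1.0, -0.6, 1.0]
opening: 0.551
finger_force: 0.0
time: 4.8
eef_pos: [0.5317, 0.0448, 0.2528]
tcp_rot: [0.76, 0.65, -0.001, -0.001]
contact_force: [0.4, -1.6, -0.3]
opening: 0.542
finger_force: 0.0
time: 5.22
eef_pos: [0.5585, 0.0976, 0.1622]
tcp_rot: [0.759, 0.651, -0.0, -0.0]
contact_force: [1.4, 0.1, -0.5]
opening: 0.547
finger_force: 0.0
{'time': 5.217, 'eef_pos': [0.559, 0.098, 0.162], 'tcp_rot': [0.759, 0.651, -0.0, -0.0], 'qpos': [-0.006, 0.141, 1.918, 0.0, 1.084, 0.148], 'opening': 0.547}
mid [0.563 0.417] len 0.072 toolyaw -25.5 z 0.027
mid [ 0.547 -0.083] len 0.152 toolyaw 10.8 z 0.014
mid [0.549 0.265] len 0.088 toolyaw -8.2 z 0.014
mid [0.491 0.268] len 0.106 toolyaw 3.9 z 0.025
mid [ 0.484 -0.08 ] len 0.146 toolyaw 2.7 z 0.021
mid [ 0.413 -0.083] len 0.152 toolyaw 4.7 z 0.014
mid [0.418 0.276] len 0.132 toolyaw -1.9 z 0.013
3942 [0.54486047 0.03322915 0.01636035] [0.58591066 0.16167813 0.02830061] [0.56578661 0.10268836 0.02284581]
[0.15687607 0.54967726]
```

View pics/w2.png

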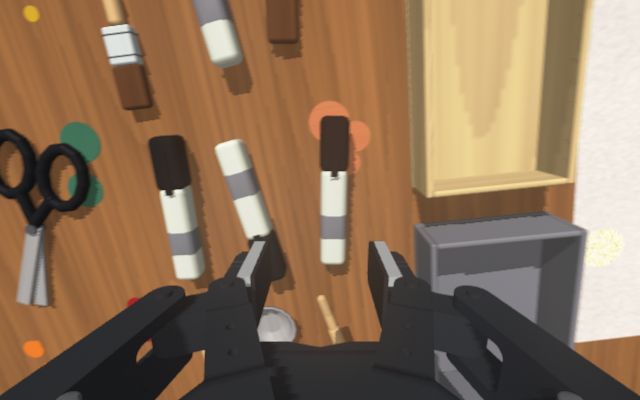

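```bash
R='python3 -m handwheel'
$R '[0.035,0,-0.2,0,0,0,0,0,-0.25,0,0,0,0,0,-0.25,0,0,0,0,0,-0.22,0,0,0,0,0,0,0,0,0]'
$R '[0,0,0,0,0,0,0,0,0,0,0,0,0,0,0,0,0,0,0,0,0,0,0,0,0,0,0,0,0,0]' 0 60
$R '[0,0,0.2,0,0,0,0,0,0.25,0,0,0,0,0,0.25,0,0,0,0,0,0.25,0,0,0,0,0,0.25,0,0,0]'
$R '[0,0,0.25,0,0,0,0,0,0.13,0,0,0,0,0,0,0,0,0,0,0,0,0,0,0]'
```

```text
time: 5.73
eef_pos: [0.559, 0.0963, 0.02]
tcp_rot: [0.76, 0.65, -0.005, -0.005]
contact_force: [-1.1, 0.1, -0.2]
opening: 0.548
finger_force: 0.0
time: 6.15
eef_pos: [0.5664, 0.0964, 0.0294]
tcp_rot: [0.76, 0.65, 0.002, 0.002]
contact_force: [-0.3, 0.8, 5.1]
opening: 0.241
finger_force: 61.3
time: 6.57
eef_pos: [0.564, 0.0964, 0.2092]
tcp_rot: [0.76, 0.65, 0.001, 0.0]
contact_force: [0.4, 0.9, -0.7]
opening: 0.25
finger_force: 37.6
time: 6.9
eef_pos: [0.5648, 0.0964, 0.2658]
tcp_rot: [0.76, 0.65, 0.002, 0.002]
contact_force: [-0.1, 0.7, -1.2]
opening: 0.236
finger_force: 64.3
```

```bash
R='python3 -m handwheel'
$R '[-0.01,-0.15,0,0,0,0.01,-0.01,-0.2,0,0,0,0.01,-0.01,-0.25,0,0,0,0.01,-0.01,-0.25,0,0,0,0.01,-0.01,-0.25,0,0,0,0.01]'
$R '[-0.01,-0.25,0,0,0,0,-0.01,-0.25,0,0,0,0,0,-0.25,0,0,0,0,0,-0.25,0,0,0,0,0,-0.25,0,0,0,0]'
$R '[0,-0.25,0,0,0,0,0,-0.16,0,0,0,0,0,-0.08,0,0,0,0,0,0,-0.1,0,0,0,0,0,-0.2,0,0,0]'
$R '[0,0,-0.2,0,0,0,0,0,-0.2,0,0,0,0,0,-0.133,0,0,0,0,0,0,0,0,0,0,0,0,0,0,0]'
python3 -c "
from h import *
st(); shot('wrist','w3')"
```

```text
time: 7.32
eef_pos: [0.5552, -0.0696, 0.2606]
tcp_rot: [0.733, 0.68, -0.001, -0.002]
contact_force: [1.5, -0.5, -0.4]
opening: 0.239
finger_force: 64.3
time: 7.73
eef_pos: [0.5523, -0.2573, 0.2604]
tcp_rot: [0.734, 0.679, -0.0, -0.002]
contact_force: [1.1, -0.4, -1.0]
opening: 0.235
finger_force: 64.3
time: 8.15
eef_pos: [0.555, -0.3312, 0.2208]
tcp_rot: [0.734, 0.679, 0.001, 0.003]
contact_force: [-0.2, 0.3, -0.5]
opening: 0.239
finger_force: 64.3
time: 8.57
eef_pos: [0.5526, -0.3278, 0.1357]
tcp_rot: [0.734, 0.679, -0.0, -0.003]
contact_force: [-0.5, 0.3, -0.5]
opening: 0.234
finger_force: 64.4
{'time': 8.567, 'eef_pos': [0.553, -0.328, 0.136], 'tcp_rot': [0.734, 0.679, -0.0, -0.003], 'qpos': [-0.693, 0.331, 1.742, 0.0, 1.075, -0.616], 'opening': 0.234}
```

View pics/w3.png

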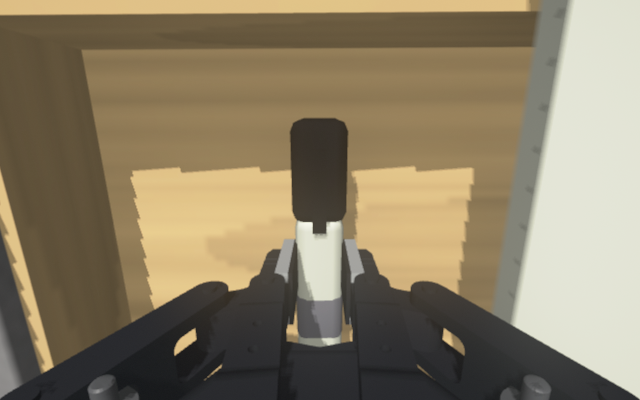

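The marker hangs at (320,230), over the drawer floor and clear of the walls, so I'll release it.

```bash
R='python3 -m handwheel'
$R '[0,0,0,0,0,0,0,0,0,0,0,0,0,0,0,0,0,0,0,0,0,0,0,0]' 0.42 60
$R '[0,0,0.15,0,0,0,0,0,0.2,0,0,0,0,0,0.25,0,0,0,0,0,0.24,0,0,0,0,0,0,0,0,0]'
$R '[-0.04,0.15,0,0,0,0.01,-0.04,0.2,0,0,0,0.01,-0.04,0.25,0,0,0,0.01,-0.04,0.25,0,0,0,0.01,-0.04,0.25,0,0,0,0.01]' 0.55
$R '[-0.04,0.25,0,0,0,0.01,-0.04,0.25,0,0,0,0.01,-0.04,0.25,0,0,0,0.01,-0.04,0.25,0,0,0,0.01,-0.04,0.25,0,0,0,0.01]'
$R '[-0.03,0.25,0,0,0,0.014,0,0.19,0,0,0,0.014,0,0,-0.2,0,0,0,0,0,-0.2,0,0,0,0,0,-0.2,0,0,0]'
cat >> h.py <<'E'
def near(tag,x,y,lo,hi,dx=.03,dy=.085):
    st(); shot('wrist',tag); P,ok,p=cloud(tag); q=P[ok]
    b=q[(q[:,2]>lo)&(q[:,2]<hi)&(abs(q[:,0]-x)<dx)&(abs(q[:,1]-y)<dy)]
    r=cv2.minAreaRect((b[:,:2]*1000).astype(np.float32)); k=np.polyfit(b[:,1],b[:,0],1)
    print('near',len(b),'rect',np.round(r[0],1),np.round(r[1],1),round(r[2],1),'y',b[:,1].min().round(3),b[:,1].max().round(3),'z',np.percentile(b[:,2],90).round(3),'toolyaw',round(float(-np.degrees(np.arctan(k[0]))),1),'x at y',[(yy,round(float(np.polyval(k,yy)),4)) for yy in np.round([y-.03,y,y+.03],3)])
E
python3 -c "
from h import *
near('w4',.49,.089,.014,.035)"
```

```text
time: 8.95
eef_pos: [0.5544, -0.3301, 0.1401]
tcp_rot: [0.734, 0.679, 0.0, 0.001]
contact_force: [-0.0, -0.8, 0.1]
opening: 0.422
finger_force: 0.0
time: 9.37
eef_pos: [0.5568, -0.3321, 0.2757]
tcp_rot: [0.734, 0.679, 0.001, 0.009]
contact_force: [0.5, 0.1, 2.1]
opening: 0.416
finger_force: 0.0
time: 9.78
eef_pos: [0.5233, -0.1635, 0.2649]
tcp_rot: [0.707, 0.707, 0.0, 0.001]
contact_force: [0.9, -0.3, 0.1]
opening: 0.55
finger_force: 0.0
time: 10.2
eef_pos: [0.4933, 0.0244, 0.2652]
tcp_rot: [0.678, 0.735, 0.001, 0.001]
contact_force: [1.6, 0.0, 0.7]
opening: 0.555
finger_force: 0.0
time: 10.62
eef_pos: [0.4898, 0.0897, 0.1748]
tcp_rot: [0.661, 0.75, 0.001, 0.002]
contact_force: [-0.7, -0.7, 0.2]
opening: 0.551
finger_force: 0.0
{'time': 10.617, 'eef_pos': [0.49, 0.09, 0.175], 'tcp_rot': [0.661, 0.75, 0.001, 0.002], 'qpos': [-0.023, -0.032, 2.073, -0.0, 1.096, -0.148], 'opening': 0.551}
near 3413 rect [492.   90.4] [ 23.6 128.4] 6.7 y 0.026 0.155 z 0.025 toolyaw 6.5 x at y [(np.float64(0.059), 0.4952), (np.float64(0.089), 0.4918), (np.float64(0.119), 0.4884)]
```

```bash
R='python3 -m handwheel'
$R '[0.01,0,-0.2,0,0,0,0,0,-0.25,0,0,0,0,0,-0.25,0,0,0,0,0,-0.2,0,0,0,0,0,-0.09,0,0,0]'
$R '[0,0,0,0,0,0,0,0,0,0,0,0,0,0,0,0,0,0,0,0,0,0,0,0,0,0,0,0,0,0]' 0 60
$R '[0,0,0.15,0,0,0,0,0,0.2,0,0,0,0,0,0.25,0,0,0,0,0,0.25,0,0,0,0,0,0.25,0,0,0]'
$R '[0,0,0.25,0,0,0,0,0,0.15,0,0,0,0,0,0.07,0,0,0,0,0,0,0,0,0,0,0,0,0,0,0]'
$R '[0.015,-0.15,0,0,0,-0.012,0.015,-0.2,0,0,0,-0.012,0.015,-0.25,0,0,0,-0.012,0.015,-0.25,0,0,0,-0.012,0.015,-0.25,0,0,0,-0.012]'
$R '[0.015,-0.25,0,0,0,-0.012,0.015,-0.25,0,0,0,-0.012,0.015,-0.25,0,0,0,-0.012,0.015,-0.25,0,0,0,-0.012,0.015,-0.25,0,0,0,-0.012]'
$R '[0.007,-0.25,0,0,0,0,0,-0.12,0,0,0,0,0,-0.06,0,0,0,0,0,0,-0.1,0,0,0,0,0,-0.2,0,0,0]'
$R '[0,0,-0.2,0,0,0,0,0,-0.2,0,0,0,0,0,-0.107,0,0,0,0,0,0,0,0,0,0,0,0,0,0,0]'
python3 -c "
from h import *
shot('wrist','w5'); find('t5')"
```

```text
time: 11.08
eef_pos: [0.4884, 0.0887, 0.0228]
tcp_rot: [0.662, 0.749, -0.002, -0.002]
contact_force: [-1.0, 0.3, 0.0]
opening: 0.556
finger_force: 0.0
time: 11.5
eef_pos: [0.4923, 0.0888, 0.0278]
tcp_rot: [0.662, 0.749, 0.001, 0.001]
contact_force: [-0.8, -1.0, 0.1]
opening: 0.241
finger_force: 60.9
time: 11.92
eef_pos: [0.4905, 0.0889, 0.1936]
tcp_rot: [0.662, 0.749, 0.0, 0.001]
contact_force: [1.2, 0.5, -1.1]
opening: 0.237
finger_force: 61.0
time: 12.33
eef_pos: [0.4904, 0.0888, 0.261]
tcp_rot: [0.662, 0.749, -0.0, -0.0]
contact_force: [0.1, -0.5, -1.0]
opening: 0.239
finger_force: 61.0
time: 12.75
eef_pos: [0.5005, -0.0771, 0.258]
tcp_rot: [0.697, 0.717, -0.001, -0.003]
contact_force: [0.7, 0.6, -0.3]
opening: 0.237
finger_force: 61.0
time: 13.17
eef_pos: [0.5118, -0.2647, 0.2576]
tcp_rot: [0.73, 0.683, -0.0, -0.003]
contact_force: [0.4, 1.0, 0.1]
opening: 0.24
finger_force: 61.1
time: 13.58
eef_pos: [0.5158, -0.3292, 0.2188]
tcp_rot: [0.73, 0.684, 0.001, 0.003]
contact_force: [0.6, -1.1, -0.3]
opening: 0.239
finger_force: 61.1
time: 14.0
eef_pos: [0.5135, -0.3261, 0.1382]
tcp_rot: [0.729, 0.684, -0.0, -0.003]
contact_force: [-0.2, -0.6, 0.6]
opening: 0.243
finger_force: 61.1
mid [0.562 0.417] len 0.072 toolyaw -20.8 z 0.027
mid [ 0.548 -0.083] len 0.153 toolyaw 10.9 z 0.014
mid [0.549 0.265] len 0.088 toolyaw -8.5 z 0.014
mid [0.49  0.266] len 0.11 toolyaw 4.9 z 0.025
mid [ 0.484 -0.08 ] len 0.146 toolyaw 2.4 z 0.02
mid [0.427 0.102] len 0.129 toolyaw -5.8 z 0.026
mid [ 0.412 -0.083] len 0.153 toolyaw 4.7 z 0.014
mid [0.416 0.264] len 0.157 toolyaw -2.3 z 0.014
```

View pics/w5.png

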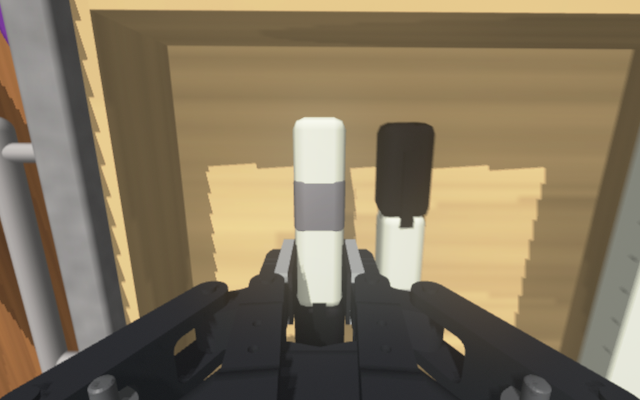

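The first marker lies at (405,205) and the second hangs beside it at (320,210). I'll release it and fetch the third.

```bash
R='python3 -m handwheel'
$R '[0,0,0,0,0,0,0,0,0,0,0,0,0,0,0,0,0,0,0,0,0,0,0,0]' 0.42 60
$R '[0,0,0.15,0,0,0,0,0,0.2,0,0,0,0,0,0.25,0,0,0,0,0,0.2,0,0,0,0,0,0,0,0,0]'
$R '[-0.05,0.15,0,0,0,0,-0.05,0.2,0,0,0,0,-0.05,0.25,0,0,0,0,-0.05,0.25,0,0,0,-0.01,-0.05,0.25,0,0,0,-0.014]' 0.55
$R '[-0.05,0.25,0,0,0,0,-0.05,0.25,0,0,0,0,-0.05,0.25,0,0,0,0,-0.05,0.25,0,0,0,0,-0.05,0.25,0,0,0,0]'
$R '[-0.05,0.25,0,0,0,0,-0.03,0.26,0,0,0,0,0,0,-0.2,0,0,0,0,0,-0.2,0,0,0,0,0,-0.2,0,0,0]'
python3 -c "
from h import *
near('w6',.427,.102,.014,.035)"
```

```text
time: 14.43
eef_pos: [0.5147, -0.3285, 0.1414]
tcp_rot: [0.73, 0.684, 0.0, 0.001]
contact_force: [-0.0, 0.9, 0.5]
opening: 0.421
finger_force: 0.0
time: 14.85
eef_pos: [0.517, -0.3306, 0.2699]
tcp_rot: [0.73, 0.684, 0.001, 0.008]
contact_force: [0.1, -1.3, 1.9]
opening: 0.423
finger_force: 0.0
time: 15.27
eef_pos: [0.4761, -0.1619, 0.2604]
tcp_rot: [0.743, 0.669, 0.0, 0.0]
contact_force: [0.7, 0.1, 0.2]
opening: 0.553
finger_force: 0.0
time: 15.68
eef_pos: [0.4386, 0.0258, 0.2607]
tcp_rot: [0.743, 0.67, 0.0, 0.0]
contact_force: [0.6, 1.1, 0.1]
opening: 0.55
finger_force: 0.0
time: 16.1
eef_pos: [0.4276, 0.102, 0.1704]
tcp_rot: [0.742, 0.671, 0.001, 0.001]
contact_force: [-0.2, 0.1, 0.5]
opening: 0.55
finger_force: 0.0
{'time': 16.1, 'eef_pos': [0.428, 0.102, 0.17], 'tcp_rot': [0.742, 0.671, 0.001, 0.001], 'qpos': [0.003, -0.17, 2.208, -0.0, 1.1, 0.103], 'opening': 0.55}
near 3518 rect [427.8 102.3] [128.5  23.6] 84.1 y 0.038 0.167 z 0.025 toolyaw -5.6 x at y [(np.float64(0.072), 0.4248), (np.float64(0.102), 0.4278), (np.float64(0.132), 0.4307)]
```

```bash
R='python3 -m handwheel'
$R '[0,0,-0.2,0,0,0,0,0,-0.25,0,0,0,0,0,-0.25,0,0,0,0,0,-0.18,0,0,0,0,0,-0.08,0,0,0]'
$R '[0,0,0,0,0,0,0,0,0,0,0,0,0,0,0,0,0,0,0,0,0,0,0,0,0,0,0,0,0,0]' 0 60
$R '[0,0,0.15,0,0,0,0,0,0.2,0,0,0,0,0,0.25,0,0,0,0,0,0.25,0,0,0,0,0,0.25,0,0,0]'
$R '[0,0,0.25,0,0,0,0,0,0.15,0,0,0,0,0,0.07,0,0,0,0,0,0,0,0,0,0,0,0,0,0,0]'
$R '[0.03,-0.15,0,0,0,0,0.03,-0.2,0,0,0,0,0.03,-0.25,0,0,0,0.006,0.03,-0.25,0,0,0,0.006,0.03,-0.25,0,0,0,0.006]'
$R '[0.03,-0.25,0,0,0,0,0.03,-0.25,0,0,0,0,0.03,-0.25,0,0,0,0,0.03,-0.25,0,0,0,0,0.03,-0.25,0,0,0,0]'
$R '[0.015,-0.25,0,0,0,0,0,-0.16,0,0,0,0,0,-0.08,0,0,0,0,0,0,-0.1,0,0,0,0,0,-0.2,0,0,0]'
$R '[0,0,-0.2,0,0,0,0,0,-0.2,0,0,0,0,0,-0.107,0,0,0,0,0,0,0,0,0,0,0,0,0,0,0]'
python3 -c "
from h import *
shot('wrist','w7'); find('t7')"
```

```text
time: 16.57
eef_pos: [0.425, 0.1006, 0.0234]
tcp_rot: [0.743, 0.67, -0.002, -0.002]
contact_force: [0.3, 1.0, 0.2]
opening: 0.551
finger_force: 0.0
time: 16.98
eef_pos: [0.4286, 0.1008, 0.028]
tcp_rot: [0.743, 0.67, 0.001, 0.001]
contact_force: [0.7, -0.3, -0.8]
opening: 0.24
finger_force: 60.9
time: 17.4
eef_pos: [0.427, 0.1009, 0.1939]
tcp_rot: [0.742, 0.67, 0.001, 0.0]
contact_force: [0.3, 0.7, -0.9]
opening: 0.244
finger_force: 60.9
time: 17.82
eef_pos: [0.4269, 0.1008, 0.2614]
tcp_rot: [0.742, 0.67, -0.0, -0.0]
contact_force: [0.3, -0.1, -0.7]
opening: 0.241
finger_force: 60.9
time: 18.23
eef_pos: [0.4484, -0.0651, 0.2586]
tcp_rot: [0.733, 0.681, -0.001, -0.002]
contact_force: [-0.4, 0.0, -0.1]
opening: 0.24
finger_force: 60.9
time: 18.65
eef_pos: [0.4709, -0.2528, 0.2581]
tcp_rot: [0.733, 0.68, -0.0, -0.003]
contact_force: [1.1, -0.1, -1.2]
opening: 0.234
finger_force: 60.9
time: 19.07
eef_pos: [0.4755, -0.3267, 0.2182]
tcp_rot: [0.733, 0.68, 0.0, 0.002]
contact_force: [1.3, 0.2, -0.2]
opening: 0.235
finger_force: 60.9
time: 19.48
eef_pos: [0.4734, -0.3233, 0.1382]
tcp_rot: [0.733, 0.681, -0.0, -0.003]
contact_force: [-0.6, -0.2, 0.7]
opening: 0.237
finger_force: 60.9
mid [0.563 0.417] len 0.071 toolyaw -18.6 z 0.027
mid [ 0.547 -0.083] len 0.152 toolyaw 11.5 z 0.014
mid [0.549 0.264] len 0.088 toolyaw -8.5 z 0.014
mid [ 0.485 -0.08 ] len 0.147 toolyaw 2.2 z 0.021
mid [0.491 0.265] len 0.11 toolyaw 5.3 z 0.024
mid [ 0.412 -0.083] len 0.153 toolyaw 4.8 z 0.013
mid [0.416 0.267] len 0.152 toolyaw -2.4 z 0.014
```

View pics/w7.png

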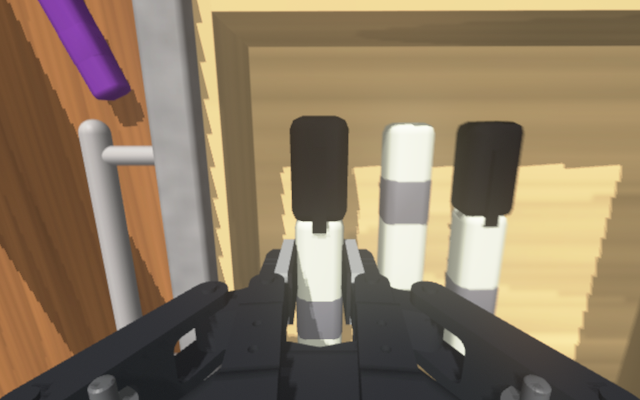

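```bash
R='python3 -m handwheel'
$R '[0,0,0,0,0,0,0,0,0,0,0,0,0,0,0,0,0,0,0,0,0,0,0,0]' 0.40 60
$R '[0,0,0.15,0,0,0,0,0,0.2,0,0,0,0,0,0.25,0,0,0,0,0,0.2,0,0,0,0,0,0,0,0,0]'
$R '[-0.15,0.01,0,0,0,0,-0.2,0.01,0,0,0,0,-0.15,0.01,0,0,0,0,-0.117,0.01,0,0,0,0,0,0,0,0,0,0]' 0.33
python3 -c "
from h import *
near('w8',.382,-.318,.125,.142,.02,.05)"
```

```text
time: 19.92
eef_pos: [0.475, -0.3256, 0.1419]
tcp_rot: [0.733, 0.68, 0.0, 0.001]
contact_force: [0.0, 0.1, -0.2]
opening: 0.403
finger_force: 0.0
time: 20.33
eef_pos: [0.4772, -0.3277, 0.2701]
tcp_rot: [0.733, 0.68, 0.0, 0.008]
contact_force: [0.4, -0.5, -0.0]
opening: 0.4
finger_force: 0.0
time: 20.75
eef_pos: [0.3799, -0.3188, 0.2605]
tcp_rot: [0.734, 0.68, -0.0, -0.0]
contact_force: [1.0, -0.5, 0.5]
opening: 0.334
finger_force: 0.0
{'time': 20.75, 'eef_pos': [0.38, -0.319, 0.261], 'tcp_rot': [0.734, 0.68, -0.0, -0.0], 'qpos': [-0.903, -0.125, 1.996, -0.001, 1.271, -0.826], 'opening': 0.334}
near 1713 rect [ 387.4 -318. ] [100.1  27. ] 89.4 y -0.368 -0.268 z 0.138 toolyaw -2.6 x at y [(np.float64(-0.348), 0.382), (np.float64(-0.318), 0.3834), (np.float64(-0.288), 0.3848)]
```

View pics/w8.png

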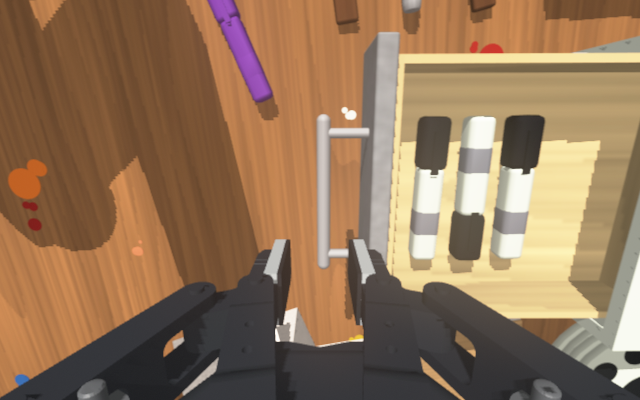

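All three markers lie flat in the drawer (430–520, 120–260). Next is shutting it.

```bash
R='python3 -m handwheel'
$R '[0,0,-0.2,0,0,0,0,0,-0.25,0,0,0,0,0,-0.25,0,0,0,0,0,-0.145,0,0,0,0,0,0,0,0,0]'
$R '[0,0,0,0,0,0,0,0,0,0,0,0,0,0,0,0,0,0,0,0,0,0,0,0,0,0,0,0,0,0]' 0 40
$R '[0.08,-0.006,0,0,0,0,0.14,-0.01,0,0,0,0,0.14,-0.01,0,0,0,0,0.14,-0.01,0,0,0,0,0.14,-0.01,0,0,0,0]'
$R '[0.14,-0.01,0,0,0,0,0.14,-0.01,0,0,0,0,0.1,-0.007,0,0,0,0,0.08,-0.006,0,0,0,0,0.04,-0.003,0,0,0,0]'
$R '[0.02,0,0,0,0,0,0.02,0,0,0,0,0,0,0,0,0,0,0,0,0,0,0,0,0]'
```

```text
time: 21.22
eef_pos: [0.384, -0.3194, 0.1338]
tcp_rot: [0.733, 0.68, 0.001, 0.001]
contact_force: [-0.1, -0.1, 0.9]
opening: 0.329
finger_force: 0.0
time: 21.63
eef_pos: [0.3823, -0.3194, 0.1342]
tcp_rot: [0.733, 0.68, -0.0, 0.0]
contact_force: [1.5, -0.4, 0.6]
opening: 0.111
finger_force: 38.9
time: 22.05
eef_pos: [0.4788, -0.3264, 0.1342]
tcp_rot: [0.733, 0.68, -0.001, -0.0]
contact_force: [-3.0, -1.2, 2.8]
opening: 0.112
finger_force: 39.3
time: 22.47
eef_pos: [0.5546, -0.3318, 0.1343]
tcp_rot: [0.733, 0.681, -0.0, 0.0]
contact_force: [-1.2, -1.8, 3.3]
opening: 0.112
finger_force: 39.8
time: 22.8
eef_pos: [0.559, -0.3321, 0.1343]
tcp_rot: [0.733, 0.68, -0.0, 0.001]
contact_force: [0.1, -4.1, 0.0]
opening: 0.109
finger_force: 39.6
```

```bash
R='python3 -m handwheel'
$R '[0.02,0,0,0,0,0,0.02,0,0,0,0,0,0,0,0,0,0,0]'
$R '[0,0,0,0,0,0,0,0,0,0,0,0,0,0,0,0,0,0]' 0.33
$R '[0,0,0.2,0,0,0,0,0,0.25,0,0,0,0,0,0.25,0,0,0,0,0,0.15,0,0,0,0,0,0,0,0,0]'
python3 -c "
from h import *
shot('wrist','w9'); P,ok,p=cloud('w9')
for v in range(130,260,25):
    r=P[v,300:400]; s=r[(r[:,2]>.12)&(r[:,2]<.15)&(r[:,0]<.6)]
    print(v,s[:,0].min().round(3),s[:,0].max().round(3))
q=P[ok]; q=q[(q[:,2]>.148)&(q[:,2]<.162)&(q[:,1]>-.4)&(q[:,1]<-.24)&(q[:,0]<.63)&(q[:,0]>.58)];print(q.min(0),q.max(0))
P,ok,p=cloud('w0');q=P[ok]; q=q[(q[:,2]>.148)&(q[:,2]<.162)&(q[:,1]>-.4)&(q[:,1]<-.24)&(q[:,0]<.63)&(q[:,0]>.58)];print(q.min(0),q.max(0))"
```

```text
time: 23.05
eef_pos: [0.5649, -0.3326, 0.1343]
tcp_rot: [0.733, 0.68, -0.001, 0.001]
contact_force: [0.1, -5.2, 0.9]
opening: 0.114
finger_force: 39.6
time: 23.3
eef_pos: [0.5631, -0.3304, 0.1335]
tcp_rot: [0.733, 0.68, -0.001, -0.003]
contact_force: [-6.0, -0.3, 2.5]
opening: 0.33
finger_force: 2.8
time: 23.72
eef_pos: [0.5672, -0.3321, 0.2694]
tcp_rot: [0.733, 0.68, 0.002, 0.005]
contact_force: [0.3, 0.0, 1.1]
opening: 0.327
finger_force: 0.0
130 0.564 0.6
155 0.562 0.572
180 0.56 0.57
205 0.559 0.599
230 0.558 0.598
255 0.556 0.565
[ 0.59718762 -0.3796236   0.14801173] [ 0.62314694 -0.24000817  0.16197053]
[ 0.58754034 -0.37765211  0.1480007 ] [ 0.62164953 -0.24001766  0.16199588]
```

View pics/w9.png

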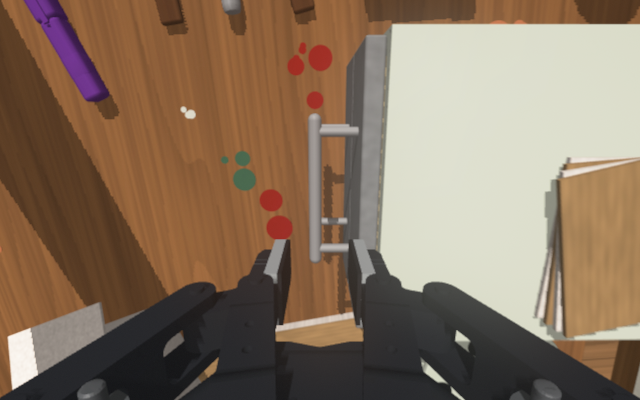

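```bash
R='python3 -m handwheel'
$R '[-0.2,0,0,0,0,0,-0.167,0,0,0,0,0,0,0,-0.25,0,0,0,0,0,-0.25,0,0,0,0,0,-0.2,0,0,0]' 0
$R '[0,0,-0.15,0,0,0,0,0,0,0,0,0,0.08,0,0,0,0,0,0.04,0,0,0,0,0,0.02,0,0,0,0,0]'
$R '[0.02,0,0,0,0,0,0.02,0,0,0,0,0,0,0,0,0,0,0,0,0,0,0,0,0]'
$R '[0.02,0,0,0,0,0,0.02,0,0,0,0,0,0,0,0,0,0,0,0,0,0,0,0,0]'
```

```text
time: 24.18
eef_pos: [0.508, -0.3294, 0.1524]
tcp_rot: [0.733, 0.68, 0.0, -0.003]
contact_force: [-0.1, -0.8, -0.1]
opening: 0.003
finger_force: 0.0
time: 24.6
eef_pos: [0.5319, -0.3313, 0.1347]
tcp_rot: [0.733, 0.68, 0.0, 0.0]
contact_force: [-0.3, 0.9, -0.3]
opening: -0.001
finger_force: 0.0
time: 24.93
eef_pos: [0.5371, -0.3315, 0.1345]
tcp_rot: [0.733, 0.68, 0.0, 0.0]
contact_force: [-0.2, 0.1, 0.4]
opening: 0.001
finger_force: 0.0
time: 25.27
eef_pos: [0.5431, -0.3315, 0.1341]
tcp_rot: [0.733, 0.68, -0.0, 0.0]
contact_force: [0.2, -0.4, 0.3]
opening: 0.0
finger_force: 0.0
```

```bash
R='python3 -m handwheel'
$R '[0.02,0,0,0,0,0,0.02,0,0,0,0,0,0,0,0,0,0,0,0,0,0,0,0,0]'
$R '[0.015,0,0,0,0,0,0.015,0,0,0,0,0,0,0,0,0,0,0,0,0,0,0,0,0]'
$R '[0.015,0,0,0,0,0,0,0,0,0,0,0]'
```

```text
time: 25.6
eef_pos: [0.5462, -0.3315, 0.1339]
tcp_rot: [0.733, 0.681, -0.003, -0.004]
contact_force: [-10.0, 0.4, 4.1]
opening: 0.0
finger_force: 5.0
time: 25.93
eef_pos: [0.5466, -0.3315, 0.134]
tcp_rot: [0.732, 0.681, -0.006, -0.009]
contact_force: [-21.9, 0.0, 11.3]
opening: 0.002
finger_force: 11.8
time: 26.1
eef_pos: [0.5468, -0.3315, 0.134]
tcp_rot: [0.732, 0.681, -0.008, -0.011]
contact_force: [-29.0, 2.8, 15.9]
opening: -0.001
finger_force: 15.4
```

```bash
R='python3 -m handwheel'
$R '[-0.1,0,0,0,0,0,-0.1,0,0,0,0,0,0,0,0.25,0,0,0,0,0,0.25,0,0,0,0,0,0.25,0,0,0]'
$R '[0,0,0.1,0,0,0,0.03,0.2,0,0,0,0.02,0.03,0.25,0,0,0,0.03,0.03,0.25,0,0,0,0.03,0.03,0.25,0,0,0,0.03]' 0.4 60
$R '[0.03,0.25,0,0,0,0.03,0.027,0.25,0,0,0,0.03,0,0.203,0,0,0,0,0,0,-0.2,0,0,0,0,0,-0.25,0,0,0]'
python3 -c "
from h import *
find('t10'); near('w10',.547,-.083,.005,.02,.03,.06)"
```

```text
time: 26.52
eef_pos: [0.525, -0.3311, 0.2469]
tcp_rot: [0.733, 0.68, -0.0, -0.001]
contact_force: [0.4, -0.5, -0.5]
opening: -0.001
finger_force: 0.0
time: 26.93
eef_pos: [0.5438, -0.1877, 0.2618]
tcp_rot: [0.671, 0.741, 0.0, 0.0]
contact_force: [0.9, -0.8, -0.5]
opening: 0.399
finger_force: 0.0
time: 27.35
eef_pos: [0.5552, -0.0822, 0.1981]
tcp_rot: [0.634, 0.773, 0.002, 0.005]
contact_force: [1.2, -0.5, -0.5]
opening: 0.396
finger_force: 0.0
mid [0.562 0.417] len 0.073 toolyaw -23.2 z 0.027
mid [0.549 0.265] len 0.091 toolyaw -8.6 z 0.014
mid [0.49  0.268] len 0.115 toolyaw 5.3 z 0.025
mid [0.416 0.267] len 0.151 toolyaw -2.3 z 0.014
{'time': 27.4, 'eef_pos': [0.549, -0.081, 0.186], 'tcp_rot': [0.635, 0.772, -0.002, -0.004], 'qpos': [-0.33, 0.09, 1.925, -0.0, 1.135, -0.524], 'opening': 0.399}
near 1878 rect [552.5 -83.6] [ 22.7 124.4] 11.0 y -0.143 -0.023 z 0.012 toolyaw 11.0 x at y [(np.float64(-0.113), 0.5583), (np.float64(-0.083), 0.5525), (np.float64(-0.053), 0.5467)]
```

View pics/w10.png

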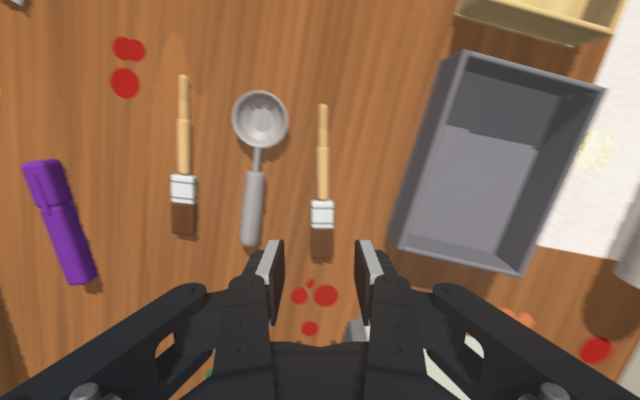

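```bash
R='python3 -m handwheel'
$R '[0.025,0,-0.2,0,0,0,0,0,-0.25,0,0,0,0,0,-0.25,0,0,0,0,0,-0.2,0,0,0,0,0,0,0,0,0]'
$R '[0,0,-0.08,0,0,0,0,0,0,0,0,0,0,0,0,0,0,0]'
python3 - <<'E'
from h import *
P,ok,p=cloud('w10')
for u,v in((323,108),(322,198),(322,214),(322,230),(322,254)): print(u,v,P[v,u].round(4))
E
```

```text
time: 27.87
eef_pos: [0.5521, -0.0827, 0.0538]
tcp_rot: [0.636, 0.771, -0.002, -0.006]
contact_force: [-2.0, -0.5, -0.2]
opening: 0.402
finger_force: 0.0
time: 28.12
eef_pos: [0.5576, -0.0842, 0.0492]
tcp_rot: [0.636, 0.772, 0.001, 0.002]
contact_force: [0.3, 1.0, 0.0]
opening: 0.405
finger_force: 0.0
323 108 [ 0.5363 -0.0089  0.0083]
322 198 [ 0.5519 -0.0925  0.0099]
322 214 [ 0.555  -0.1081  0.0118]
322 230 [ 0.5584 -0.125   0.0108]
322 254 [ 0.5634 -0.1504  0.0116]
```

```bash
R='python3 -m handwheel'
$R '[-0.01,0.03,-0.06,0,0,0,0,0,-0.07,0,0,0,0,0,-0.05,0,0,0,0,0,0,0,0,0,0,0,0,0,0,0]'
$R '[0,0,0,0,0,0,0,0,0,0,0,0,0,0,0,0,0,0,0,0,0,0,0,0,0,0,0,0,0,0]' 0 60
$R '[0,0,0.1,0,0,0,0,0,0.15,0,0,0,0,0,0.2,0,0,0,0,0,0.25,0,0,0,0,0,0.25,0,0,0]'
python3 -c "
from h import *
st(); shot('wrist','w11')"
```

```text
time: 28.53
eef_pos: [0.5541, -0.0789, 0.0195]
tcp_rot: [0.636, 0.772, -0.0, -0.001]
contact_force: [-0.1, -0.0, 0.4]
opening: 0.399
finger_force: 0.0
time: 28.95
eef_pos: [0.5548, -0.0791, 0.0204]
tcp_rot: [0.636, 0.772, 0.0, 0.0]
contact_force: [-0.3, -0.5, 1.1]
opening: 0.116
finger_force: 59.9
time: 29.37
eef_pos: [0.5535, -0.0787, 0.163]
tcp_rot: [0.636, 0.772, -0.0, -0.001]
contact_force: [0.8, -0.2, 0.0]
opening: 0.116
finger_force: 59.8
{'time': 29.367, 'eef_pos': [0.553, -0.079, 0.163], 'tcp_rot': [0.636, 0.772, -0.0, -0.001], 'qpos': [-0.323, 0.123, 1.936, -0.0, 1.085, -0.515], 'opening': 0.116}
```

View pics/w11.png

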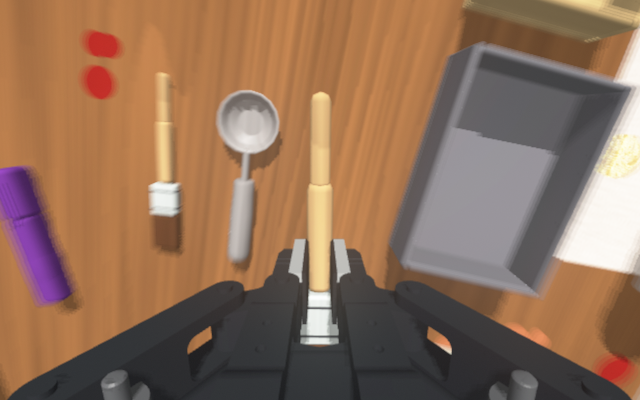

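The brush is held by the handle at (320,240), and the rest is undisturbed. Off to the tray.

```bash
R='python3 -m handwheel'
$R '[0,0,0.25,0,0,0,0.1,0.16,0,0,0,-0.019,0.133,0.22,0,0,0,-0.019,0.133,0.22,0,0,0,-0.019,0.133,0.22,0,0,0,-0.019]'
$R '[0.133,0.22,0,0,0,-0.019,0.133,0.22,0,0,0,-0.019,0.133,0.22,0,0,0,-0.019,0.1,0.17,0,0,0,-0.018,0.069,0.117,0,0,0,0]'
$R '[0,0,-0.15,0,0,0,0,0,-0.25,0,0,0,0,0,-0.2,0,0,0,0,0,-0.15,0,0,0,0,0,0,0,0,0]'
python3 -c "
from h import *
st()"
```

```text
time: 29.83
eef_pos: [0.6299, 0.0451, 0.2002]
tcp_rot: [0.682, 0.732, 0.0, 0.0]
contact_force: [0.4, -0.1, -0.9]
opening: 0.118
finger_force: 59.8
time: 30.25
eef_pos: [0.7152, 0.189, 0.1992]
tcp_rot: [0.722, 0.692, 0.0, -0.0]
contact_force: [-0.3, -0.7, -0.5]
opening: 0.113
finger_force: 59.8
time: 30.67
eef_pos: [0.7098, 0.1855, 0.079]
tcp_rot: [0.723, 0.691, -0.005, -0.004]
contact_force: [-0.8, -0.2, -1.4]
opening: 0.119
finger_force: 59.8
{'time': 30.667, 'eef_pos': [0.71, 0.186, 0.079], 'tcp_rot': [0.723, 0.691, -0.005, -0.004], 'qpos': [0.118, 0.58, 1.509, -0.0, 1.066, 0.162], 'opening': 0.119}
```

```bash
R='python3 -m handwheel'
$R '[0,0,-0.1,0,0,0,0,0,-0.1,0,0,0,0,0,-0.07,0,0,0,0,0,0,0,0,0,0,0,0,0,0,0]'
$R '[0,0,0,0,0,0,0,0,0,0,0,0,0,0,0,0,0,0,0,0,0,0,0,0]' 0.24
$R '[0,0,0.1,0,0,0,0,0,0.15,0,0,0,0,0,0.2,0,0,0,0,0,0.25,0,0,0,0,0,0.25,0,0,0]'
$R '[-0.15,0.05,0,0,0,0,-0.25,0.06,0,0,0,0,-0.25,0.06,0,0,0,0,-0.25,0.07,0,0,0,0,-0.25,0.07,0,0,0,0]' 0.4
$R '[-0.25,0.07,0,0,0,0,-0.25,0.07,0,0,0,0,-0.2,0.05,0,0,0,0,-0.13,0.033,0,0,0,0,0,0,0,0,0,0]'
python3 -c "
from h import *
find('t12'); near('w12',.416,.267,.005,.02,.025,.09)
P,ok,p=cloud('t12'); q=P[ok]; b=q[(abs(q[:,0]-.693)<.047)&(abs(q[:,1]-.187)<.09)&(q[:,2]>.010)&(q[:,2]<.04)]
print(len(b),b.mean(0),b.min(0),b.max(0))"
```

```text
time: 31.08
eef_pos: [0.7143, 0.186, 0.0466]
tcp_rot: [0.723, 0.691, -0.0, -0.0]
contact_force: [-0.0, 0.7, 0.6]
opening: 0.116
finger_force: 59.8
time: 31.42
eef_pos: [0.7152, 0.1861, 0.0483]
tcp_rot: [0.723, 0.691, 0.001, 0.001]
contact_force: [1.0, 0.5, 0.7]
opening: 0.238
finger_force: 0.0
time: 31.83
eef_pos: [0.714, 0.186, 0.1915]
tcp_rot: [0.723, 0.691, -0.0, -0.0]
contact_force: [0.4, 0.5, 0.3]
opening: 0.243
finger_force: 0.0
time: 32.25
eef_pos: [0.5406, 0.2327, 0.1911]
tcp_rot: [0.723, 0.691, 0.001, 0.0]
contact_force: [-0.4, 0.2, 1.2]
opening: 0.399
finger_force: 0.0
time: 32.67
eef_pos: [0.4141, 0.2669, 0.1905]
tcp_rot: [0.722, 0.692, 0.0, -0.0]
contact_force: [0.0, 1.2, 0.4]
opening: 0.402
finger_force: 0.0
mid [0.566 0.421] len 0.081 toolyaw -27.6 z 0.027
mid [0.549 0.266] len 0.092 toolyaw -8.5 z 0.014
mid [0.491 0.256] len 0.089 toolyaw 4.1 z 0.024
mid [ 0.484 -0.08 ] len 0.147 toolyaw 2.3 z 0.021
mid [ 0.412 -0.084] len 0.154 toolyaw 5.0 z 0.013
mid [0.416 0.233] len 0.089 toolyaw -2.8 z 0.013
{'time': 32.717, 'eef_pos': [0.416, 0.267, 0.191], 'tcp_rot': [0.722, 0.692, 0.001, 0.0], 'qpos': [0.364, -0.06, 2.068, -0.0, 1.131, 0.406], 'opening': 0.399}
near 2297 rect [418.6 269.1] [152.7  23.3] 87.1 y 0.192 0.345 z 0.011 toolyaw -2.4 x at y [(np.float64(0.237), 0.4165), (np.float64(0.267), 0.4178), (np.float64(0.297), 0.419)]
320 [0.71101146 0.16644755 0.01512151] [0.64930102 0.0997752  0.01000706] [0.73997965 0.27402209 0.0398536 ]
```

```bash
R='python3 -m handwheel'
$R '[0.01,0.01,-0.2,0,0,0,0,0,-0.25,0,0,0,0,0,-0.25,0,0,0,0,0,-0.2,0,0,0,0,0,-0.1,0,0,0]'
$R '[0,0,-0.08,0,0,0,0,0,-0.05,0,0,0,0,0,0,0,0,0,0,0,0,0,0,0]'
$R '[0,0,0,0,0,0,0,0,0,0,0,0,0,0,0,0,0,0,0,0,0,0,0,0,0,0,0,0,0,0]' 0 60
$R '[0,0,0.15,0,0,0,0,0,0.2,0,0,0,0,0,0.25,0,0,0,0,0,0.25,0,0,0,0,0,0.28,0,0,0]'
$R '[0.15,-0.04,0,0,0,0,0.2,-0.06,0,0,0,0,0.25,-0.075,0,0,0,0,0.25,-0.075,0,0,0,0,0.25,-0.075,0,0,0,0]'
$R '[0.25,-0.075,0,0,0,0,0.2,-0.06,0,0,0,0,0.17,-0.05,0,0,0,0,0.12,-0.037,0,0,0,0,0,0,0,0,0,0]'
$R '[0,0,-0.15,0,0,0,0,0,-0.25,0,0,0,0,0,-0.25,0,0,0,0,0,-0.2,0,0,0,0,0,0,0,0,0]'
python3 -c "
from h import *
st()"
```

```text
time: 33.18
eef_pos: [0.4183, 0.2661, 0.036]
tcp_rot: [0.723, 0.691, -0.002, -0.001]
contact_force: [-0.3, -0.6, -0.1]
opening: 0.401
finger_force: 0.0
time: 33.52
eef_pos: [0.4204, 0.2677, 0.0209]
tcp_rot: [0.723, 0.691, 0.001, 0.0]
contact_force: [-0.3, 0.6, 0.3]
opening: 0.402
finger_force: 0.0
time: 33.93
eef_pos: [0.4202, 0.2679, 0.0216]
tcp_rot: [0.723, 0.691, 0.001, 0.001]
contact_force: [-0.8, -0.7, 6.3]
opening: 0.113
finger_force: 60.5
time: 34.35
eef_pos: [0.4178, 0.2671, 0.1899]
tcp_rot: [0.723, 0.691, -0.001, -0.0]
contact_force: [1.0, 0.5, -0.1]
opening: 0.113
finger_force: 59.8
time: 34.77
eef_pos: [0.5852, 0.2182, 0.1894]
tcp_rot: [0.723, 0.691, 0.0, 0.0]
contact_force: [0.6, -0.1, 0.3]
opening: 0.111
finger_force: 59.8
time: 35.18
eef_pos: [0.6977, 0.1835, 0.1886]
tcp_rot: [0.724, 0.69, 0.0, 0.001]
contact_force: [-0.7, 0.2, -0.7]
opening: 0.114
finger_force: 59.8
time: 35.6
eef_pos: [0.6881, 0.1852, 0.0524]
tcp_rot: [0.723, 0.691, -0.007, -0.005]
contact_force: [-1.8, 0.8, -2.8]
opening: 0.113
finger_force: 59.8
{'time': 35.6, 'eef_pos': [0.688, 0.185, 0.052], 'tcp_rot': [0.723, 0.691, -0.007, -0.005], 'qpos': [0.121, 0.574, 1.573, 0.0, 1.01, 0.165], 'opening': 0.113}
```

```bash
R='python3 -m handwheel'
$R '[0,0,-0.09,0,0,0,0,0,0,0,0,0,0,0,0,0,0,0]'
$R '[0,0,0,0,0,0,0,0,0,0,0,0,0,0,0,0,0,0,0,0,0,0,0,0]' 0.24
$R '[0,0,0.1,0,0,0,0,0,0.15,0,0,0,0,0,0.2,0,0,0,0,0,0.25,0,0,0,0,0,0.25,0,0,0]'
$R '[-0.1,-0.1,0,0,0,0,-0.18,-0.19,0,0,0,0.014,-0.18,-0.19,0,0,0,0.014,-0.18,-0.19,0,0,0,0.014,-0.18,-0.19,0,0,0,0.014]' 0.5
$R '[-0.18,-0.19,0,0,0,0.014,-0.18,-0.19,0,0,0,0.014,-0.18,-0.19,0,0,0,0,-0.18,-0.19,0,0,0,0,-0.18,-0.19,0,0,0,0]'
$R '[-0.143,-0.177,0,0,0,0,0,0,0,0,0,0,0,0,0,0,0,0]'
python3 -c "
from h import *
find('t13'); near('w13',.412,-.084,.005,.02,.025,.09)
P,ok,p=cloud('w13'); z=P[...,2]; q=P[ok]
for y in np.arange(-.16,0,.01):
    s=q[(abs(q[:,1]-y)<.003)&(abs(q[:,0]-.412)<.03)&(q[:,2]>.006)&(q[:,2]<.02)]
    if len(s)>5: print(round(y,3),np.ptp(s[:,0]).round(3),((s[:,0].max()+s[:,0].min())/2).round(4))"
```

```text
time: 35.85
eef_pos: [0.6959, 0.1858, 0.0501]
tcp_rot: [0.723, 0.691, 0.001, 0.001]
contact_force: [0.4, 0.5, 0.3]
opening: 0.119
finger_force: 59.8
time: 36.18
eef_pos: [0.6958, 0.1855, 0.0497]
tcp_rot: [0.723, 0.691, 0.001, 0.001]
contact_force: [-0.5, -0.8, -0.8]
opening: 0.241
finger_force: 0.0
time: 36.6
eef_pos: [0.6945, 0.1853, 0.1926]
tcp_rot: [0.723, 0.691, -0.0, -0.0]
contact_force: [-0.2, -0.7, 0.4]
opening: 0.239
finger_force: 0.0
time: 37.02
eef_pos: [0.5709, 0.0555, 0.1922]
tcp_rot: [0.691, 0.723, 0.0, 0.001]
contact_force: [-0.8, -0.7, 0.3]
opening: 0.501
finger_force: 0.0
time: 37.43
eef_pos: [0.4358, -0.0871, 0.1921]
tcp_rot: [0.675, 0.738, 0.0, 0.001]
contact_force: [0.9, -1.4, 0.3]
opening: 0.497
finger_force: 0.0
time: 37.68
eef_pos: [0.4151, -0.1139, 0.1921]
tcp_rot: [0.677, 0.736, 0.0, 0.001]
contact_force: [0.0, -0.7, -0.2]
opening: 0.5
finger_force: 0.0
mid [0.563 0.417] len 0.072 toolyaw -22.4 z 0.027
mid [0.549 0.265] len 0.092 toolyaw -9.0 z 0.015
mid [0.491 0.265] len 0.111 toolyaw 4.9 z 0.025
mid [ 0.485 -0.065] len 0.116 toolyaw 2.4 z 0.021
mid [ 0.41  -0.044] len 0.08 toolyaw 5.2 z 0.013
{'time': 37.733, 'eef_pos': [0.416, -0.113, 0.192], 'tcp_rot': [0.676, 0.737, 0.0, 0.001], 'qpos': [-0.502, -0.221, 2.208, 0.0, 1.152, -0.588], 'opening': 0.498}
near 2441 rect [415.5 -81.8] [ 23.5 153.8] 4.4 y -0.159 -0.005 z 0.011 toolyaw 4.7 x at y [(np.float64(-0.114), 0.4176), (np.float64(-0.084), 0.4151), (np.float64(-0.054), 0.4126)]
-0.16 0.021 0.42
-0.15 0.023 0.4204
-0.14 0.023 0.4195
-0.13 0.024 0.4192
-0.12 0.022 0.4179
-0.11 0.021 0.4175
-0.1 0.021 0.4166
-0.09 0.011 0.4157
-0.08 0.011 0.4149
-0.07 0.011 0.414
-0.06 0.011 0.4131
-0.05 0.011 0.4123
-0.04 0.009 0.4114
-0.03 0.009 0.4107
-0.02 0.009 0.4097
-0.01 0.009 0.4089
```

```bash
R='python3 -m handwheel'
$R '[0.012,0.015,-0.2,0,0,0,0,0,-0.25,0,0,0,0,0,-0.25,0,0,0,0,0,-0.2,0,0,0,0,0,-0.1,0,0,0]'
$R '[0,0,-0.08,0,0,0,0,0,-0.055,0,0,0,0,0,0,0,0,0,0,0,0,0,0,0]'
$R '[0,0,0,0,0,0,0,0,0,0,0,0,0,0,0,0,0,0,0,0,0,0,0,0,0,0,0,0,0,0]' 0 60
$R '[0,0,0.15,0,0,0,0,0,0.2,0,0,0,0,0,0.25,0,0,0,0,0,0.25,0,0,0,0,0,0.28,0,0,0]'
$R '[0.1,0.1,0,0,0,0,0.17,0.18,0,0,0,-0.012,0.17,0.18,0,0,0,-0.014,0.17,0.18,0,0,0,-0.014,0.17,0.18,0,0,0,-0.014]'
$R '[0.17,0.18,0,0,0,-0.014,0.17,0.18,0,0,0,-0.014,0.17,0.18,0,0,0,0,0.17,0.18,0,0,0,0,0.147,0.16,0,0,0,0]'
$R '[0.1,0.1,0,0,0,0,0,0,-0.15,0,0,0,0,0,-0.25,0,0,0,0,0,-0.25,0,0,0,0,0,-0.2,0,0,0]'
$R '[0,0,-0.09,0,0,0,0,0,0,0,0,0,0,0,0,0,0,0]'
```

```text
time: 38.2
eef_pos: [0.4158, -0.1079, 0.0371]
tcp_rot: [0.675, 0.738, -0.001, -0.003]
contact_force: [-0.5, -0.1, 0.4]
opening: 0.505
finger_force: 0.0
time: 38.53
eef_pos: [0.418, -0.1099, 0.0206]
tcp_rot: [0.675, 0.738, 0.0, -0.0]
contact_force: [0.8, -0.2, 0.7]
opening: 0.501
finger_force: 0.0
time: 38.95
eef_pos: [0.4187, -0.1109, 0.0219]
tcp_rot: [0.676, 0.737, 0.001, 0.001]
contact_force: [0.6, 1.0, 6.3]
opening: 0.231
finger_force: 59.5
time: 39.37
eef_pos: [0.4161, -0.1099, 0.1903]
tcp_rot: [0.676, 0.737, -0.0, -0.001]
contact_force: [1.4, -0.5, 0.3]
opening: 0.237
finger_force: 58.9
time: 39.78
eef_pos: [0.5351, 0.0139, 0.1897]
tcp_rot: [0.707, 0.707, 0.0, 0.0]
contact_force: [0.8, -1.2, -0.2]
opening: 0.231
finger_force: 59.0
time: 40.2
eef_pos: [0.6594, 0.1463, 0.1892]
tcp_rot: [0.721, 0.692, -0.0, -0.0]
contact_force: [0.3, -0.7, 0.3]
opening: 0.231
finger_force: 59.0
time: 40.62
eef_pos: [0.6721, 0.1596, 0.0591]
tcp_rot: [0.722, 0.692, -0.001, -0.001]
contact_force: [-0.2, -0.1, -1.1]
opening: 0.232
finger_force: 59.0
time: 40.87
eef_pos: [0.6734, 0.1595, 0.0486]
tcp_rot: [0.722, 0.692, -0.0, -0.0]
contact_force: [0.8, 0.3, -0.1]
opening: 0.233
finger_force: 59.0
```

```bash
R='python3 -m handwheel'
$R '[0,0,0,0,0,0,0,0,0,0,0,0,0,0,0,0,0,0,0,0,0,0,0,0]' 0.31
$R '[0,0,0.1,0,0,0,0,0,0.15,0,0,0,0,0,0.2,0,0,0,0,0,0.25,0,0,0,0,0,0.25,0,0,0]'
$R '[-0.2,0.17,0,0,0,-0.02,-0.2,0.17,0,0,0,-0.02,-0.2,0.17,0,0,0,-0.02,-0.23,0.197,0,0,0,-0.01,0,0,0,0,0,0]' 0.5
python3 -c "
from h import *
find('t14'); near('w14',.549,.265,.005,.02,.025,.06)
P,ok,p=cloud('w14'); z=P[...,2]; q=P[ok]
for y in np.arange(.21,.33,.01):
    s=q[(abs(q[:,1]-y)<.003)&(abs(q[:,0]-.549)<.03)&(q[:,2]>.006)&(q[:,2]<.02)]
    if len(s)>5: print(round(y,3),np.ptp(s[:,0]).round(3),((s[:,0].max()+s[:,0].min())/2).round(4))
P,ok,p=cloud('t14'); q=P[ok]; b=q[(abs(q[:,0]-.693)<.047)&(abs(q[:,1]-.187)<.09)&(q[:,2]>.010)]
print(len(b),b.mean(0),b.min(0),b.max(0))"
```

```text
time: 41.2
eef_pos: [0.6747, 0.1597, 0.051]
tcp_rot: [0.722, 0.692, 0.001, 0.001]
contact_force: [0.9, -0.2, -0.1]
opening: 0.308
finger_force: 0.0
time: 41.62
eef_pos: [0.6729, 0.1596, 0.1934]
tcp_rot: [0.722, 0.692, -0.0, -0.0]
contact_force: [0.5, -0.0, 0.7]
opening: 0.31
finger_force: 0.0
time: 42.03
eef_pos: [0.5467, 0.2673, 0.1924]
tcp_rot: [0.757, 0.653, -0.0, -0.001]
contact_force: [-0.1, 0.0, -0.8]
opening: 0.5
finger_force: 0.0
mid [0.545 0.246] len 0.051 toolyaw -11.5 z 0.014
mid [0.494 0.233] len 0.044 toolyaw 5.0 z 0.025
mid [ 0.485 -0.08 ] len 0.147 toolyaw 2.0 z 0.021
{'time': 42.083, 'eef_pos': [0.549, 0.266, 0.193], 'tcp_rot': [0.757, 0.653, 0.0, 0.0], 'qpos': [0.284, 0.197, 1.792, 0.0, 1.151, 0.431], 'opening': 0.501}
near 1688 rect [550.4 268.5] [92.9 22.8] 81.3 y 0.221 0.315 z 0.012 toolyaw -8.4 x at y [(np.float64(0.235), 0.5454), (np.float64(0.265), 0.5498), (np.float64(0.295), 0.5543)]
0.22 0.011 0.549
0.23 0.024 0.5444
0.24 0.023 0.5458
0.25 0.023 0.5474
0.26 0.022 0.5493
0.27 0.022 0.5509
0.28 0.022 0.5517
0.29 0.012 0.5537
0.3 0.011 0.5553
0.31 0.011 0.5564
764 [0.69263272 0.1689941  0.01849251] [0.64982387 0.09837805 0.01002317] [0.73995915 0.26767882 0.04173525]
```

```bash
R='python3 -m handwheel'
$R '[0.015,0.02,-0.2,0,0,0,0,0,-0.25,0,0,0,0,0,-0.25,0,0,0,0,0,-0.2,0,0,0,0,0,-0.1,0,0,0]'
$R '[0,0,-0.08,0,0,0,0,0,-0.06,0,0,0,0,0,0,0,0,0,0,0,0,0,0,0]'
$R '[0,0,0,0,0,0,0,0,0,0,0,0,0,0,0,0,0,0,0,0,0,0,0,0,0,0,0,0,0,0]' 0 60
$R '[0,0,0.15,0,0,0,0,0,0.2,0,0,0,0,0,0.25,0,0,0,0,0,0.25,0,0,0,0,0,0.28,0,0,0]'
$R '[0.07,-0.13,0,0,0,0.01,0.12,-0.22,0,0,0,0.015,0.12,-0.22,0,0,0,0.015,0.12,-0.22,0,0,0,0.015,0.12,-0.22,0,0,0,0.015]'
$R '[0.12,-0.22,0,0,0,0,0.12,-0.22,0,0,0,0,0.12,-0.22,0,0,0,0,0.11,-0.2,0,0,0,0,0.07,-0.157,0,0,0,0]'
$R '[0,0,-0.15,0,0,0,0,0,-0.25,0,0,0,0,0,-0.25,0,0,0,0,0,-0.2,0,0,0,0,0,-0.09,0,0,0]'
$R '[0,0,0,0,0,0,0,0,0,0,0,0,0,0,0,0,0,0]'
```

```text
time: 42.55
eef_pos: [0.5529, 0.2643, 0.0371]
tcp_rot: [0.759, 0.651, -0.003, -0.001]
contact_force: [0.0, -0.6, 0.6]
opening: 0.498
finger_force: 0.0
time: 42.88
eef_pos: [0.5552, 0.2661, 0.021]
tcp_rot: [0.759, 0.651, 0.001, 0.0]
contact_force: [1.0, -0.2, 0.1]
opening: 0.499
finger_force: 0.0
time: 43.3
eef_pos: [0.5556, 0.2667, 0.0223]
tcp_rot: [0.759, 0.652, 0.002, 0.001]
contact_force: [-0.4, -0.9, 6.8]
opening: 0.234
finger_force: 60.2
time: 43.72
eef_pos: [0.5528, 0.266, 0.1896]
tcp_rot: [0.759, 0.652, -0.001, -0.001]
contact_force: [0.6, 0.8, -0.8]
opening: 0.234
finger_force: 59.4
time: 44.13
eef_pos: [0.6367, 0.1135, 0.1894]
tcp_rot: [0.721, 0.693, 0.0, -0.0]
contact_force: [0.7, 0.5, -1.1]
opening: 0.232
finger_force: 59.5
time: 44.55
eef_pos: [0.7184, -0.0406, 0.189]
tcp_rot: [0.722, 0.692, -0.0, 0.0]
contact_force: [0.0, -0.4, -0.7]
opening: 0.232
finger_force: 59.5
time: 44.97
eef_pos: [0.7137, -0.0372, 0.0419]
tcp_rot: [0.722, 0.692, -0.003, -0.004]
contact_force: [-0.2, -0.1, -1.1]
opening: 0.235
finger_force: 59.5
time: 45.22
eef_pos: [0.7195, -0.038, 0.0513]
tcp_rot: [0.722, 0.692, 0.001, 0.002]
contact_force: [0.1, -0.3, 0.1]
opening: 0.232
finger_force: 59.5
```

```bash
R='python3 -m handwheel'
$R '[-0.03,0,0,0,0,0,0,0,0,0,0,0]'
$R '[0,0,0,0,0,0,0,0,0,0,0,0,0,0,0,0,0,0,0,0,0,0,0,0]' 0.3
$R '[0,0,0.1,0,0,0,0,0,0.15,0,0,0,0,0,0.2,0,0,0,0,0,0.25,0,0,0,0,0,0.25,0,0,0]'
$R '[-0.1,0.14,0,0,0,0.01,-0.15,0.21,0,0,0,0.014,-0.15,0.21,0,0,0,0.014,-0.15,0.21,0,0,0,0.014,-0.15,0.21,0,0,0,0.014]' 0.5
$R '[-0.15,0.21,0,0,0,0.016,-0.15,0.21,0,0,0,0,-0.15,0.21,0,0,0,0,-0.15,0.21,0,0,0,0,-0.15,0.2,0,0,0,0]'
$R '[-0.037,0,0,0,0,0,0,0,0,0,0,0,0,0,0,0,0,0]'
python3 -c "
from h import *
find('t15'); near('w15',.491,.265,.01,.032,.025,.07)
P,ok,p=cloud('t15'); q=P[ok]
for c in((.693,.187,.045,.09),(.69,-.034,.05,.075)):
  b=q[(abs(q[:,0]-c[0])<c[2])&(abs(q[:,1]-c[1])<c[3])&(q[:,2]>.010)]
  print(len(b),b.mean(0),b.min(0),b.max(0))"
```

```text
time: 45.38
eef_pos: [0.7141, -0.038, 0.0513]
tcp_rot: [0.722, 0.692, 0.001, 0.002]
contact_force: [0.4, 0.4, -0.3]
opening: 0.228
finger_force: 59.5
time: 45.72
eef_pos: [0.7132, -0.0379, 0.0487]
tcp_rot: [0.722, 0.692, 0.0, 0.0]
contact_force: [0.4, -0.6, -0.5]
opening: 0.301
finger_force: 0.0
time: 46.13
eef_pos: [0.7125, -0.0377, 0.1925]
tcp_rot: [0.722, 0.692, -0.0, -0.001]
contact_force: [1.4, 0.4, 0.2]
opening: 0.295
finger_force: 0.0
time: 46.55
eef_pos: [0.6071, 0.1103, 0.1922]
tcp_rot: [0.685, 0.729, 0.001, 0.0]
contact_force: [0.2, 0.9, -0.4]
opening: 0.502
finger_force: 0.0
time: 46.97
eef_pos: [0.4944, 0.2667, 0.1923]
tcp_rot: [0.676, 0.737, 0.001, 0.0]
contact_force: [0.8, 0.6, 0.3]
opening: 0.497
finger_force: 0.0
time: 47.22
eef_pos: [0.4903, 0.2651, 0.1918]
tcp_rot: [0.675, 0.738, 0.001, 0.001]
contact_force: [1.2, 0.5, -0.2]
opening: 0.498
finger_force: 0.0
mid [0.585 0.423] len 0.069 toolyaw 14.3 z 0.027
mid [0.494 0.239] len 0.057 toolyaw 5.0 z 0.025
mid [ 0.485 -0.08 ] len 0.147 toolyaw 2.5 z 0.021
{'time': 47.267, 'eef_pos': [0.491, 0.265, 0.192], 'tcp_rot': [0.676, 0.737, 0.001, 0.001], 'qpos': [0.313, 0.085, 1.921, -0.001, 1.135, 0.226], 'opening': 0.496}
near 2187 rect [493.6 267.2] [ 22.2 108.3] 5.4 y 0.213 0.321 z 0.023 toolyaw 4.9 x at y [(np.float64(0.235), 0.4963), (np.float64(0.265), 0.4937), (np.float64(0.295), 0.4911)]
747 [0.69143875 0.17135065 0.01825196] [0.65284834 0.10569853 0.01004441] [0.73796899 0.27444877 0.04680158]
226 [ 0.70696308 -0.03957693  0.01488275] [ 0.64216937 -0.10743509  0.01006488] [0.73966778 0.03796153 0.04541787]
```

```bash
R='python3 -m handwheel'
$R '[0.02,-0.02,-0.2,0,0,0,0,0,-0.25,0,0,0,0,0,-0.25,0,0,0,0,0,-0.2,0,0,0,0,0,-0.1,0,0,0]'
$R '[0,0,-0.08,0,0,0,0,0,-0.03,0,0,0,0,0,0,0,0,0,0,0,0,0,0,0]'
$R '[0,0,0,0,0,0,0,0,0,0,0,0,0,0,0,0,0,0,0,0,0,0,0,0,0,0,0,0,0,0]' 0 60
$R '[0,0,0.15,0,0,0,0,0,0.2,0,0,0,0,0,0.25,0,0,0,0,0,0.25,0,0,0,0,0,0.25,0,0,0]'
$R '[0.07,-0.13,0,0,0,-0.013,0.12,-0.21,0,0,0,-0.014,0.12,-0.21,0,0,0,-0.014,0.12,-0.21,0,0,0,-0.014,0.12,-0.21,0,0,0,-0.014]'
$R '[0.12,-0.21,0,0,0,-0.014,0.12,-0.21,0,0,0,0,0.12,-0.21,0,0,0,0,0.13,-0.21,0,0,0,0,0.1,-0.163,0,0,0,0]'
$R '[0,0,-0.15,0,0,0,0,0,-0.25,0,0,0,0,0,-0.25,0,0,0,0,0,-0.2,0,0,0,0,0,-0.05,0,0,0]'
$R '[0,0,0,0,0,0,0,0,0,0,0,0,0,0,0,0,0,0]'
```

```text
time: 47.73
eef_pos: [0.4914, 0.2598, 0.0363]
tcp_rot: [0.677, 0.736, -0.003, -0.002]
contact_force: [-0.4, 0.4, -0.5]
opening: 0.502
finger_force: 0.0
time: 48.07
eef_pos: [0.4944, 0.2621, 0.0254]
tcp_rot: [0.676, 0.737, 0.001, 0.001]
contact_force: [-0.3, -0.1, 0.8]
opening: 0.5
finger_force: 0.0
time: 48.48
eef_pos: [0.4945, 0.2627, 0.0263]
tcp_rot: [0.675, 0.737, 0.002, 0.001]
contact_force: [-0.3, -0.8, 6.0]
opening: 0.238
finger_force: 62.4
time: 48.9
eef_pos: [0.4922, 0.2621, 0.1906]
tcp_rot: [0.675, 0.737, -0.0, -0.0]
contact_force: [-0.4, -1.3, -0.3]
opening: 0.236
finger_force: 61.6
time: 49.32
eef_pos: [0.5757, 0.1155, 0.1895]
tcp_rot: [0.715, 0.699, 0.0, 0.0]
contact_force: [1.1, 0.7, -1.4]
opening: 0.235
finger_force: 61.6
time: 49.73
eef_pos: [0.6648, -0.0362, 0.1891]
tcp_rot: [0.723, 0.691, -0.0, 0.0]
contact_force: [0.3, 0.3, -0.0]
opening: 0.241
finger_force: 61.6
time: 50.15
eef_pos: [0.6607, -0.0332, 0.0482]
tcp_rot: [0.722, 0.692, -0.002, -0.003]
contact_force: [-0.9, -0.0, -0.2]
opening: 0.239
finger_force: 61.8
time: 50.4
eef_pos: [0.6656, -0.0339, 0.0571]
tcp_rot: [0.722, 0.692, 0.001, 0.002]
contact_force: [0.8, 0.1, 0.2]
opening: 0.24
finger_force: 61.8
```

```bash
R='python3 -m handwheel'
$R '[0,0,0,0,0,0,0,0,0,0,0,0,0,0,0,0,0,0,0,0,0,0,0,0]' 0.31
$R '[0,0,0.1,0,0,0,0,0,0.15,0,0,0,0,0,0.2,0,0,0,0,0,0.25,0,0,0,0,0,0.25,0,0,0]'
$R '[-0.1,0,0.2,0,0,0,-0.2,0,0.15,0,0,0,-0.25,0,0,0,0,0,-0.25,0,0,0,0,0,-0.25,0,0,0,0,0]'
$R '[0,0.2,0,0,0,0,0,0.2,0,0,0,0,0,0.2,0,0,0,0,0,0.1,0,0,0,0,0,0,0,0,0,0]'
python3 - <<'E'
from h import *
find('t16'); st(); shot('scene','s16'); P,ok,_=cloud('t16')
a=cv2.imread('pics/t16.png')[100:245,200:520]; b=cv2.imread('pics/s16.png')[190:350,60:480]
cv2.imwrite('pics/fin.png',np.vstack([cv2.resize(a,(640,290),interpolation=3),cv2.resize(b,(640,244),interpolation=3)]))
q=P[ok]
for c in((.693,.187,.045,.09),(.69,-.034,.05,.075)):
  b=q[(abs(q[:,0]-c[0])<c[2])&(abs(q[:,1]-c[1])<c[3])&(q[:,2]>.010)]
  print(len(b),b.mean(0),np.percentile(b,[1,99],axis=0))
E
```

```text
time: 50.73
eef_pos: [0.6645, -0.0338, 0.0554]
tcp_rot: [0.722, 0.692, 0.0, 0.001]
contact_force: [-0.4, -0.8, 0.3]
opening: 0.309
finger_force: 0.0
time: 51.15
eef_pos: [0.6634, -0.0336, 0.1987]
tcp_rot: [0.722, 0.692, -0.0, -0.0]
contact_force: [0.8, 0.0, 0.2]
opening: 0.311
finger_force: 0.0
time: 51.57
eef_pos: [0.5052, -0.0337, 0.2512]
tcp_rot: [0.722, 0.692, 0.001, 0.001]
contact_force: [-0.5, 0.1, 1.2]
opening: 0.311
finger_force: 0.0
time: 51.98
eef_pos: [0.5061, 0.0737, 0.2508]
tcp_rot: [0.721, 0.693, 0.001, 0.0]
contact_force: [0.1, 0.6, 0.0]
opening: 0.309
finger_force: 0.0
mid [0.563 0.417] len 0.073 toolyaw -20.1 z 0.027
mid [ 0.484 -0.079] len 0.149 toolyaw 2.0 z 0.02
{'time': 52.033, 'eef_pos': [0.506, 0.072, 0.251], 'tcp_rot': [0.721, 0.693, 0.0, 0.001], 'qpos': [-0.057, -0.08, 1.973, -0.0, 1.247, -0.016], 'opening': 0.307}
737 [0.69153328 0.1698973  0.01818276] [[0.6607755  0.10694315 0.01024915]
 [0.72569544 0.25829637 0.02899192]]
476 [ 0.68424279 -0.04049398  0.01994518] [[ 0.6483014  -0.10523796  0.01016195]
 [ 0.73337798  0.02845774  0.03234815]]
```

View pics/fin.png

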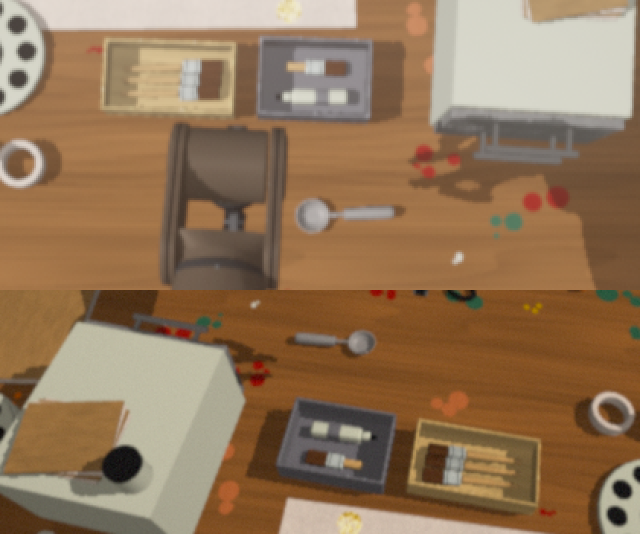

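The tray holds three brushes (around (180,80)), the tub holds the snapped brush and the capless marker (around (315,80)). The drawer is shut, and the spoon and tape are where they started.

```bash
python3 -c "
from plant import ctrl
print(ctrl.sign_off())"
```

```text
the job is handed in; nothing more can be done
None
```

The job is handed in, with no verdict returned: in the last pictures the three brushes are in the tray, the snapped brush and capless marker in the tub, the drawer shut on the three markers, and the spoon and tape unmoved.

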